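# Load the curing oven with glued torch heads, using the tray hook

## Task

Cure the freshly glued torch heads: the oven's tray is still hot, so move it only with the red-handled hook in the hole of its pull tab and do not touch it with the gripper. Pull the tray out all the way, stand every torch head upright in it, lens up, push the tray fully shut with the hook, and with the roof vent lever set to its yellow half-way mark press the green start key firmly (never the red one) with the gripper's fingertips. At the end the hook lies back on its black mat, and the other things on the bench are left alone.

Things in the scene. Friction and masses are not known exactly. Their poses are not given: they have to be found in the camera images.
- head1: black torch head with a glass lens on top, standing upright on the bench: a cylinder 38 mm tall, 33 mm across at the foot and 36 mm across from 16 mm up; 60 g or so; origin at the centre of its foot, z up through the lens. From two to four of the heads are present
- head2: black torch head with a glass lens on top, standing upright on the bench: a cylinder 38 mm tall, 33 mm across at the foot and 36 mm across from 16 mm up; 60 g or so; origin at the centre of its foot, z up through the lens. From two to four of the heads are present
- head3: black torch head with a glass lens on top, standing upright on the bench: a cylinder 38 mm tall, 33 mm across at the foot and 36 mm across from 16 mm up; 60 g or so; origin at the centre of its foot, z up through the lens. From two to four of the heads are present
- head4: black torch head with a glass lens on top, standing upright on the bench: a cylinder 38 mm tall, 33 mm across at the foot and 36 mm across from 16 mm up; 60 g or so; origin at the centre of its foot, z up through the lens. From two to four of the heads are present
- hook: tray hook, 160 g, lying on the mat. Origin: centre of the handle's flat underside; x to the tip, z up. Red handle 110 long (x -55 to 55), 26 wide (y), 24 mm high. A steel rod 8 mm thick rises from it to 42 mm over the underside level, runs forward and at x = 140 bends straight down, ending 1 mm over that level (37 mm hang free under the rod). Centre of mass near x = 10. It lies steadily
- hook_tip (a point): the lower end of the hook's bent-down tip (8 mm thick), at x = 140, z = 1 mm in the hook's frame
- hook_end (a point): the back end of the hook's red handle, at x = -55, z = 12 mm in the hook's frame
- mat: black rubber mat, fixed, 280 (x) by 180 (y) by 2 mm thick, where the hook lies and belongs; origin at the centre of its underside
- oven: white bench curing oven, fixed, 280 deep (x), 350 wide (y), 203 mm high; origin at the centre of its underside, front towards its own -x, which is turned to the robot's left. The tray slides out of the front. A grey control column with a sloping console takes up y -175 to -51 mm, the side nearer the robot; the roof with the vent covers the rest
- tray_pan: hot aluminium tray 230 (x) by 206 (y) mm: floor 4 mm, side and back rims 20 mm high and 3 thick, white front panel x -115 to -127, 222 wide, its top 93 over the underside. Origin: centre of the underside, 34 mm above the bench; slides out along its own -x. Pulled out by d, the oven's front face is at its x = -115 + d mm; beyond that the oven's roof is over it, 94 mm above the tray's underside
- tray (a joint): how far the tray is pulled out, m: 0 fully shut, 0.165 at its outer stop; runs with about 2 N of friction and stays where it is left
- tray_hole (a point): centre of the 24 mm round finger hole in the tray's pull tab, at the tab's upper face, 89 mm above the bench. The tab is a level steel plate 4 mm thick, 46 long, 60 wide, in front of the panel; the hole goes straight down through it, its centre 21 mm in front of the panel, nothing but air below. Axes as the tray's
- vent (a joint): angle of the roof vent lever, rad, growing counter-clockwise seen from above: 0 lever points to the oven's front (blue mark, shut), 0.785 half-way (yellow mark), 1.571 lever points to the control column (red mark, wide open). Stiff enough to stay where it is left (about 1 N at the knob)
- vent_knob (a point): centre of the top of the lever's black upright knob: 16 mm across and 42 mm high, its top 251 mm above the bench, the lever's arm joins it at 4 mm above its foot; 75 mm from the hinge axis. Can be gripped or pushed
- vent_hinge (a point): on the vertical hinge axis of the vent lever, at the roof vent (a dark round collar 48 mm across, its top 221 mm above the bench)
- vent_mark (a point): the yellow half-way mark on the oven's roof, 100 mm from the hinge axis: the lever should point at it
- start_key: green membrane start key, 34 mm square, on the sloping black console (slope 20 degrees, lower towards the oven's front); origin 2 mm under the centre of its upper face, z out of the console (square to the key). Gives about 1 mm and answers to a push of 5 N kept up for a moment; above 50 N it is damaged
- stop_key: red membrane stop key, 34 mm square, beside the green one (centres 52 mm apart, on the side nearer the robot); not to be pressed
- tube: bystander: black torch tube, 33 mm across, 100 mm tall, standing; origin at the centre of its foot
- tailcap: bystander: black torch tail cap, 33 mm across, 22 mm high, with an orange button; origin at the centre of its foot
- cell1: bystander: blue battery cell, 18 mm across, 64 mm tall, standing; origin at the centre of its foot
- cell2: bystander: a second blue battery cell like cell1
- glue: bystander: small glue bottle with a red cap, 32 mm across, 75 mm tall; origin at the centre of its foot
Things that resemble listed ones, but are neither listed nor needed, are in the scene too. Leave any blue look-alike of the head1 alone.

How it is judged:
By the outcome, as a careful person would: the job done as asked, in the order asked, and still so for the second after the job is handed in, with the robot touching nothing.
Of head1, head2, head3, head4 only 2 to 4 are there at a start; the rules pass over those that are not, and their reading is None.
At some moment in a run one of head1, head2, head3, head4, hook may be knocked a few centimetres aside while the robot is not near it.
It also fails if it takes over 210 s, if anything falls off the work surface, if the arm or the gripper's body presses on something with over 40 N, if the wrist force passes 120 N, or if a joint passes its speed limit or range.

## Robot

A 6-joint arm with a two-finger parallel gripper is mounted at the origin on the work surface. World frame = base frame: x ahead of the robot, y to its left, z up, the work surface at z = 0. Lengths are in mm, angles in rad, forces in N, time in s.
With the tool pointing down it reaches from about 275 to 1000 mm from the base axis. Payload 8.4 kg.
Tool frame: the origin (TCP) lies at the very end of the fingers, on their centre line; the grasp point (between the pads) lies 19 mm behind it; z points along the fingers, y is the line along which they close (so a half turn about z gives the same grasp; the last joint's range is limited). The gripper opens to 85 mm and grips with 20 to 120 N. Pads are 22 mm wide; open, the fingers measure 114 mm over their backs; the gripper's body (76 mm by 85 mm) begins 54 mm behind the grasp point. The pads swing forward as they close: fully open they stand 13 mm farther back than shut.
Start: joints at [-0.002, 0.353, 1.633, -0, 1.155, -0.002], TCP at [625.002, -0, 231.281] pointing down, gripper open.
Joint ranges: [-2.63, 2.63], [-0.92, 2.1], [0.06, 2.66], [-1.3, 4.44], [0, 2.69], [-3.02, 3.02]. Speed limits (rad/s): [2.22, 2.22, 2.79, 3.14, 3.14, 3.14].

## Interface

Orientations are given as [roll, pitch, yaw] about the fixed x, y, z axes, in that order (R = Rz(yaw) Ry(pitch) Rx(roll)).
In Python, from rig import r, vision gives the robot as it stands. The module is installed in compiled form; this text tells all that it offers.
- The arm moves only by the tool play_rows, never from a script. Its argument "steps" is a list of rows, each an object with "delta_pos": the shift along the tool's x, y, z in cm, a list of three; "yaw": the turn about the tool's z in rad; "jaw": the opening in per cent of the stroke, from 0 (shut) to 100 (fully open). A call has exactly 8 rows; each row is the pose to reach, as a shift and turn from the pose commanded when the call began, along the tool's axes at that moment; what a row does not reach only later rows make up. A row lasts 1/10 s, in which the tool goes at most 50 mm and 8.59 degrees, less where a joint would pass 70% of its speed; a pose out of reach is approached as far as the arm can. A call with a gripper value outside its range is refused whole. The fingers move at their own pace and stop on an object; "grip_force" is the grip in N (left out, the last holds). Time passes only in rows, so rows that repeat a pose let the fingers close, or fill a call up. It gives the time, the measured TCP pose, the force, the opening and the grip force at its end, in the units of the state.
- r.sense(): the state, without advancing time (a new reading comes with each control period).
- vision.grab_frame(name): name is "scene" or "side" or "wrist"; returns (picture, depth): 384x512x3 uint8, red, green, blue; 384x512 float32, mm along the optical axis (not along the pixel's ray), 0 where there is no reading.
- vision.calibration(name): a dict with "mtx" (3x3 intrinsics, pixels), "extrinsics" (4x4, takes a point from camera to world coordinates). Camera axes: x right, y down, z forward; pixel columns grow to the right and rows downward; lengths in mm; the calibration is good to about 2 mm. A picture is of the moment at which its call begins: read the wrist's pose just before it. calibration takes no time and is no camera call; for the wrist camera it gives the pose at the moment of the call.
- r.sign_off(): hands the job in; it is judged then, once.
Trained networks look in the newest picture that a camera, given by its name, has taken for a name from the list of things; names that differ only in an ending like _2 or _b are one class to them, and where a whole thing is asked for, a point or a joint stands for the part that bears it (a point fixed in the world has none). Each returns a list of dicts, best first, with "conf" (0 to 1); they miss things now and then, are a little off and sometimes report something else, mostly with a low value. They report only what shows in the picture. A call takes as long as a camera call. They do not tell look-alikes from the thing itself.
- vision.cut_out(camera, thing): "region" (384x512 bool, what is visible of it) and "uv" ([column, row] in pixels, amid what is visible of it).
- vision.landmark_of(camera, thing): "uv" ([column, row] in pixels: a listed point, or the origin of a listed thing).
The state is a dict: "clock": time; "qpos": joint angles; "qvel": joint speeds; "joint_efforts": joint torques, N m; "eef_pos": TCP position; "tcp_rot": TCP orientation; "contact_force": force on the tool from outside, world axes, zero at the start; "wrist_torque": the same for the moment, N m; "opening": opening from 0.0 (shut) to 1.0 (fully open); "grasp_force": force on a finger pad.
Only numpy, scipy, OpenCV 4.12 (cv2) and the standard library are available. Lean on these libraries where they do the work, as an engineer would, in place of code of your own. Each camera call takes 0.05 s, during which the arm holds its last target. There are 200 camera calls.

## Working session

There is one attempt and no reset: what is moved stays moved. The work goes in short steps, Python scripts to look and compute and a tool call to move; the robot and the scene stay as the last step left them, time stands still between calls to the robot, and variables do not carry over. Pictures are saved under pics/ and viewed, at most 16 in all, crops included, and the job is handed in when it is done.

Besides the shell and the picture viewer there is one more tool, called after ">>>" as a command line: name --argument value ..., lists and objects as JSON in quotes. play_rows: Moves the arm, as the interface text tells. Its arguments: {"type":"object","properties":{"steps":{"type":"array"},"grip_force":{"type":"number"}},"required":["steps"]}

```bash
mkdir -p pics
cat > h.py <<'E'
import numpy as np, cv2
from rig import r, vision
from scipy.spatial.transform import Rotation as R
def save(im,name): cv2.imwrite('pics/'+name,im[:,:,::-1])
def world(cam,uv,d,cal=None):
    c=cal or vision.calibration(cam); K=np.array(c['mtx']);T=np.array(c['extrinsics'])
    p=np.array([(uv[0]-K[0,2])/K[0,0]*d,(uv[1]-K[1,2])/K[1,1]*d,d,1]);return (T@p)[:3]
def onz(cam,uv,z,cal=None):
    c=cal or vision.calibration(cam); T=np.array(c['extrinsics']);o=T[:3,3];p=world(cam,uv,1.,c);v=p-o
    return o+v*(z-o[2])/v[2]
def cloud(cam,dep,cal=None):
    c=cal or vision.calibration(cam);K=np.array(c['mtx']);T=np.array(c['extrinsics'])
    v,u=np.mgrid[:dep.shape[0],:dep.shape[1]]
    P=np.stack([(u-K[0,2])/K[0,0]*dep,(v-K[1,2])/K[1,1]*dep,dep],-1)
    return P@T[:3,:3].T+T[:3,3]
E
python3 - <<'E'
from h import *
s=r.sense();print(s)
for c in('scene','side','wrist'):
    im,d=vision.grab_frame(c);save(im,c+'0.png');np.save(c+'0.npy',d);print(c,np.round(vision.calibration(c)['extrinsics'],3).tolist(),vision.calibration(c)['mtx'])
    for t in ['head1','hook','mat','start_key','stop_key','vent_knob','tray_hole','oven','tray_pan','hook_tip','hook_end','vent_hinge','vent_mark']:
        for o in vision.landmark_of(c,t)[:6]:
            u=np.array(o['uv']);x,y=np.clip(u.astype(int),0,[511,383]);print(c,t,round(o['conf'],2),u.round(0),world(c,u,d[y,x]).round(0))
E
```

```text
{'clock': 0.0, 'qpos': array([-2.43646285e-03,  3.53684251e-01,  1.63413419e+00, -2.72896584e-05,
        1.15519913e+00, -2.40060955e-03]), 'qvel': array([-0.00096611,  0.00075049,  0.00219424, -0.00077396, -0.00046635,
        0.00229207]), 'joint_efforts': array([-2.03471049e-03, -6.05236173e+01, -3.42063046e+01, -2.62302356e-04,
        9.48130677e-03,  3.61521288e-06]), 'eef_pos': array([ 6.24521768e+02, -3.01787383e-02,  2.30539113e+02]), 'tcp_rot': array([-3.14016769e+00,  2.15301911e-05,  1.57077152e+00]), 'contact_force': array([-0.17869098, -0.3369225 , -0.48218626]), 'wrist_torque': array([-0.01393033,  0.04152159,  0.01310539]), 'grasp_force': 0.0, 'opening': 0.9997504107130536}
scene [[0.691, 0.371, -0.62, 1193.384], [0.722, -0.377, 0.58, -541.325], [-0.018, -0.849, -0.528, 694.183], [0.0, 0.0, 0.0, 1.0]] [[372.36402327   0.         250.67614891]
 [  0.         372.36402327 189.52449972]
 [  0.           0.           1.        ]]
scene head1 0.49 [290. 224.] [619. 156.  13.]
scene head1 0.48 [230. 206.] [414.  94.   8.]
scene head1 0.43 [255. 202.] [465. 159.  19.]
scene
[... 1638 characters left out ...]
. 383.   4.]
side vent_hinge 0.97 [388. 255.] [ 589. -353.  222.]
side vent_mark 0.81 [339. 263.] [ 525. -283.  203.]
side vent_mark 0.75 [136. 217.] [435. 374.  23.]
wrist [[1.0, -0.001, 0.001, 623.977], [-0.001, -0.952, -0.307, 79.392], [0.001, 0.307, -0.952, 373.201], [0.0, 0.0, 0.0, 1.0]] [[318.46119438   0.         254.78195225]
 [  0.         318.46119438 192.43802232]
 [  0.           0.           1.        ]]
wrist head1 0.67 [ 99. 169.] [447.  -5.  21.]
wrist head1 0.66 [50. 69.] [416. 100.  25.]
wrist head1 0.55 [232.  11.] [603. 149.  38.]
wrist hook 0.36 [410.  83.] [782.  86.  32.]
wrist tray_hole 0.72 [230. 354.] [617.  10. 303.]
wrist hook_end 0.32 [163.   5.] [539. 155.  38.]
```

View pics/side0.png

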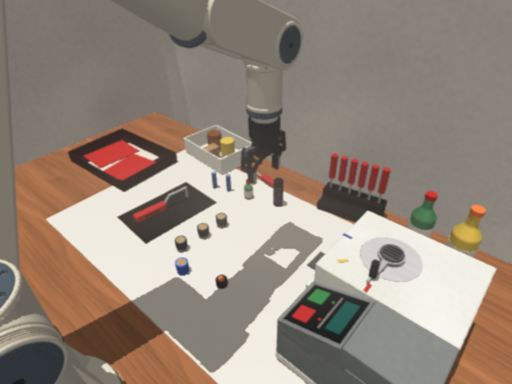

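View pics/scene0.png

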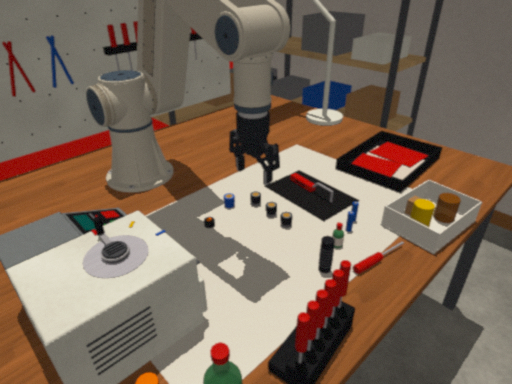

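Candidates in the side view: the red-handled hook on the mat is at (152,212). Its look-alike is the red screwdriver at (265,180). The black heads are at (181,243), (203,230) and (222,219). The blue look-alike at (182,265), the tail cap at (221,281) and the tube at (278,192) stay untouched. The lever points at the red mark, the green key is at (319,296) and the red key at (303,314). Next I measure the oven.

Run:
```python
from h import *
for c in('side','scene'):
    d=np.load(c+'0.npy');P=cloud(c,d);m=(d>0)&(abs(P[...,2]-203)<6)&(P[...,1]<-100)
    q=P[m];print(c,'roof',np.percentile(q,[.5,2,50,98,99.5],axis=0).round(0).tolist())
    rr=cv2.minAreaRect(q[:,:2].astype(np.float32));print(rr)
    # front tab region
    m=(d>0)&(abs(P[...,2]-89)<8)&(P[...,0]>420)&(P[...,0]<720)&(P[...,1]>-230)&(P[...,1]<-60);q=P[m]
    if len(q):print('tab',len(q),q.mean(0).round(0),q.min(0).round(0),q.max(0).round(0))
    im=cv2.imread('pics/%s0.png'%c);hsv=cv2.cvtColor(im,cv2.COLOR_BGR2HSV)
    def col(n,lo,hi,zl,zh,hh):
        k=cv2.inRange(hsv,lo,hi)>0;mm=k&(P[...,2]>zl)&(P[...,2]<zh)&(P[...,1]<-150)
        if hh: mm=k&(P[...,2]>zl)&(P[...,2]<zh)&(P[...,1]>100)&(P[...,0]<680)
        if mm.sum()>3: print(n,mm.sum(),np.median(P[mm],0).round(1),P[mm].min(0).round(0),P[mm].max(0).round(0))
    col('green',(50,120,60),(75,255,255),100,200,0);col('redkey',(0,180,120),(8,255,255),120,195,0)
    col('redmark',(0,150,100),(8,255,255),197,210,0);col('yellow',(18,120,120),(32,255,255),197,210,0);col('blue',(105,120,60),(125,255,255),197,210,0)
    col('knob',(0,0,0),(180,255,50),243,256,0);col('handle',(0,180,100),(8,255,255),15,40,1)
    # heads
    m=(d>0)&(P[...,2]>31)&(P[...,2]<44)&(P[...,1]>20)&(P[...,1]<260)&(P[...,0]>330)&(P[...,0]<760)
    n,l,s,ce=cv2.connectedComponentsWithStats(m.astype(np.uint8))
    for i in range(1,n):
        if s[i,4]>8:q=P[l==i];print('blob',ce[i].round(0),s[i,4],((q.min(0)+q.max(0))/2).round(0))
```

```text
side roof [[366.0, -525.0, 198.0], [372.0, -522.0, 201.0], [532.0, -432.0, 204.0], [712.0, -256.0, 206.0], [1682.0, -216.0, 207.0]]
((1032.017578125, -334.2149963378906), (1355.8966064453125, 306.15240478515625), 7.023980140686035)
tab 131 [ 594. -192.   90.] [ 567. -208.   85.] [ 630. -183.   94.]
green 162 [ 451.8 -284.1  165.7] [ 438. -316.  159.] [ 469. -267.  179.]
redkey 278 [ 405.6 -285.3  167.1] [ 386. -352.  157.] [ 947. -162.  193.]
redmark 18 [ 503.  -355.5  205.4] [ 494. -358.  203.] [ 511. -353.  207.]
yellow 15 [ 531.1 -284.5  205.9] [ 527. -291.  202.] [ 538. -279.  206.]
handle 49 [589.4 820.3  15.5] [529. 764.  15.] [675. 872.  17.]
blob [246. 191.] 20 [753. 183.  37.]
blob [221. 217.] 85 [603. 153.  37.]
blob [203. 227.] 94 [532. 161.  37.]
blob [181. 240.] 107 [453. 170.  37.]
blob [181. 262.] 131 [399. 100.  37.]
scene roof [[-451.0, -526.0, 198.0], [375.0, -523.0, 200.0], [605.0, -427.0, 203.0], [715.0, -254.0, 205.0], [719.0, -187.0, 208.0]]
((208.96893310546875, -338.98602294921875), (307.3875732421875, 1377.59619140625), 82.74821472167969)
tab 14 [ 625. -188.   88.] [ 615. -194.   85.] [ 629. -183.   92.]
green 296 [ 914.1 -345.   137.1] [ 434. -366.  117.] [ 927. -293.  167.]
redkey 485 [ 906.2 -292.3  185.2] [ 387. -354.  158.] [ 956. -156.  192.]
redmark 17 [ 500.5 -356.   204.1] [ 493. -358.  203.] [ 511. -351.  206.]
yellow 19 [ 533.4 -285.1  203.2] [ 524. -292.  201.] [ 541. -277.  207.]
blue 13 [ 605.1 -254.5  203.7] [ 602. -264.  203.] [ 609. -246.  205.]
knob 43 [ 532.3 -352.3  248.9] [ 523. -359.  243.] [ 537. -344.  251.]
handle 173 [512.1 370.8  23.9] [439. 348.  15.] [672. 729.  28.]
blob [255. 195.] 67 [455. 171.  36.]
blob [228. 196.] 64 [400. 101.  36.]
blob [271. 205.] 71 [532. 162.  36.]
blob [286. 216.] 83 [602. 154.  36.]
```

>>> play_rows --steps '[{"delta_pos":[5,-2,0],"yaw":0,"jaw":100},{"delta_pos":[10,-4,0],"yaw":0,"jaw":100},{"delta_pos":[14,-6,0],"yaw":0,"jaw":100},{"delta_pos":[18,-8,0],"yaw":0,"jaw":100},{"delta_pos":[22,-10,0],"yaw":0,"jaw":100},{"delta_pos":[26,-11,0],"yaw":0,"jaw":100},{"delta_pos":[28,-12,0],"yaw":0,"jaw":100},{"delta_pos":[28,-12,0],"yaw":0,"jaw":100}]'

```text
clock: 2.9
eef_pos: [503.8, 282.5, 231.3]
tcp_rot: [-3.141, -0.001, 1.574]
contact_force: [0.5, -0.2, -0.1]
opening: 0.998
grasp_force: 0.0
```

Run:
```python
from h import *
cal=vision.calibration('wrist');im,d=vision.grab_frame('wrist');save(im,'w1.png')
P=cloud('wrist',d,cal)
hsv=cv2.cvtColor(im,cv2.COLOR_RGB2HSV);k=(cv2.inRange(hsv,(0,150,70),(8,255,255))>0)&(P[...,2]>15)&(P[...,2]<35)
n,l,s,ce=cv2.connectedComponentsWithStats(k.astype(np.uint8));i=1+np.argmax(s[1:,4]);q=P[l==i]
print('handle',cv2.minAreaRect(q[:,:2].astype(np.float32)),q[:,2].mean(),ce[i])
m=(d>0)&(P[...,2]>34)&(P[...,2]<48)&(P[...,1]>250)&(P[...,1]<450);q=P[m];print('rod',len(q),cv2.fitLine(q[:,:2].astype(np.float32),2,0,.01,.01).ravel(),q.min(0),q.max(0))
for t in('hook','hook_tip','hook_end'):
  for o in vision.landmark_of('wrist',t)[:2]: print(t,o['conf'],o['uv'],onz('wrist',o['uv'],{'hook':2,'hook_tip':3,'hook_end':14}[t],cal).round(1))
```

```text
handle ((486.493896484375, 371.8895263671875), (26.210195541381836, 109.68563079833984), 81.3436279296875) 24.954536402866623 [238.37254188  79.39257101]
rod 965 [ 9.2287773e-01 -3.8509306e-01  6.3372418e+02  3.3728287e+02] [545.58240071 261.10011116  34.00478631] [752.69663602 365.75909441  47.99856296]
hook 0.89 [237.9, 84.0] [484.2 368.1   2. ]
hook_tip 0.74 [364.8, 101.1] [626.  350.3   3. ]
hook_tip 0.69 [457.0, 170.1] [744.8 271.2   3. ]
hook_end 0.88 [185.7, 69.2] [430.  382.5  14. ]
```

View pics/w1.png

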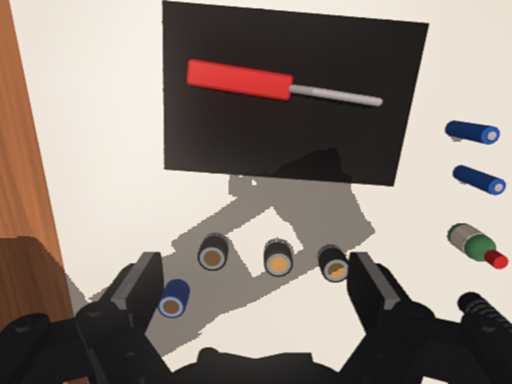

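The wrist view shows the hook alone on the mat, handle at (238,80) and tip at (365,101), so it is the right one. The black heads are at (213,252), (278,258) and (335,263), and the blue look-alike is at (174,298).

>>> play_rows --steps '[{"delta_pos":[2,0,0],"yaw":-0.14,"jaw":60},{"delta_pos":[4,-0.5,2],"yaw":-0.28,"jaw":60},{"delta_pos":[6,-1,5],"yaw":-0.42,"jaw":60},{"delta_pos":[8,-1.06,8],"yaw":-0.56,"jaw":60},{"delta_pos":[9.07,-1.06,11],"yaw":-0.7,"jaw":60},{"delta_pos":[9.07,-1.06,13],"yaw":-0.84,"jaw":60},{"delta_pos":[9.07,-1.06,13],"yaw":-0.98,"jaw":60},{"delta_pos":[9.07,-1.06,13],"yaw":-1.12,"jaw":60}]'

```text
clock: 3.9
eef_pos: [494.7, 369.1, 100.1]
tcp_rot: [-3.14, -0.001, 2.695]
contact_force: [0.7, -0.2, 0.6]
opening: 0.6
grasp_force: 0.0
```

>>> play_rows --steps '[{"delta_pos":[0,0,0],"yaw":-0.14,"jaw":60},{"delta_pos":[0,0,0],"yaw":-0.28,"jaw":60},{"delta_pos":[0,0,0],"yaw":-0.3,"jaw":60},{"delta_pos":[0,0,1],"yaw":-0.3,"jaw":60},{"delta_pos":[0,0,2],"yaw":-0.3,"jaw":60},{"delta_pos":[0,0,3],"yaw":-0.3,"jaw":60},{"delta_pos":[0,0,3],"yaw":-0.3,"jaw":60},{"delta_pos":[0,0,3],"yaw":-0.3,"jaw":60}]'

```text
clock: 4.7
eef_pos: [494.1, 370.5, 70.6]
tcp_rot: [-3.141, -0.001, 2.99]
contact_force: [0.3, 0.2, 0.4]
opening: 0.602
grasp_force: 0.0
```

>>> play_rows --steps '[{"delta_pos":[0,0,2],"yaw":0,"jaw":60},{"delta_pos":[0,0,4],"yaw":0,"jaw":60},{"delta_pos":[0,0,5.5],"yaw":0,"jaw":60},{"delta_pos":[0,0,6.3],"yaw":0,"jaw":60},{"delta_pos":[0,0,6.6],"yaw":0,"jaw":60},{"delta_pos":[0,0,6.6],"yaw":0,"jaw":60},{"delta_pos":[0,0,6.6],"yaw":0,"jaw":20},{"delta_pos":[0,0,6.6],"yaw":0,"jaw":20}]' --grip_force 70

```text
clock: 5.5
eef_pos: [494.9, 371.1, 6.3]
tcp_rot: [3.141, 0.001, 2.991]
contact_force: [-0.0, 0.2, 2.0]
opening: 0.291
grasp_force: 69.3
```

>>> play_rows --steps '[{"delta_pos":[0,0,0],"yaw":0,"jaw":10},{"delta_pos":[0,0,0],"yaw":0,"jaw":10},{"delta_pos":[0,0,0],"yaw":0,"jaw":10},{"delta_pos":[0,0,0],"yaw":0,"jaw":10},{"delta_pos":[0,0,0],"yaw":0,"jaw":10},{"delta_pos":[0,0,-0.5],"yaw":0,"jaw":10},{"delta_pos":[0,0,-2],"yaw":0,"jaw":10},{"delta_pos":[0,0,-4],"yaw":0,"jaw":10}]'

```text
clock: 6.3
eef_pos: [493.7, 370.2, 45.6]
tcp_rot: [-3.14, -0.001, 2.991]
contact_force: [-0.1, 0.1, -0.9]
opening: 0.284
grasp_force: 68.9
```

>>> play_rows --steps '[{"delta_pos":[0,0,-4],"yaw":0,"jaw":10},{"delta_pos":[0,0,-8],"yaw":0,"jaw":10},{"delta_pos":[0,0,-12],"yaw":0.12,"jaw":10},{"delta_pos":[0,0,-13],"yaw":0.26,"jaw":10},{"delta_pos":[0,0,-13],"yaw":0.4,"jaw":10},{"delta_pos":[0,0,-13],"yaw":0.54,"jaw":10},{"delta_pos":[0,0,-13],"yaw":0.68,"jaw":10},{"delta_pos":[0,0,-13],"yaw":0.82,"jaw":10}]'

```text
clock: 7.1
eef_pos: [494.2, 370.6, 176.4]
tcp_rot: [3.141, -0.0, 2.165]
contact_force: [0.3, -0.7, -0.7]
opening: 0.287
grasp_force: 69.1
```

>>> play_rows --steps '[{"delta_pos":[0,0,0],"yaw":0.14,"jaw":10},{"delta_pos":[0,0,0],"yaw":0.28,"jaw":10},{"delta_pos":[0,0,0],"yaw":0.42,"jaw":10},{"delta_pos":[0,0,0],"yaw":0.56,"jaw":10},{"delta_pos":[0,0,0],"yaw":0.6,"jaw":10},{"delta_pos":[0,0,0],"yaw":0.6,"jaw":10},{"delta_pos":[0,0,0],"yaw":0.6,"jaw":10},{"delta_pos":[0,0,0],"yaw":0.6,"jaw":10}]'

```text
clock: 7.9
eef_pos: [494.4, 370.7, 175.7]
tcp_rot: [3.141, -0.0, 1.572]
contact_force: [-0.1, -1.0, -1.5]
opening: 0.289
grasp_force: 69.1
```

>>> play_rows --steps '[{"delta_pos":[-5,1,0],"yaw":0,"jaw":10},{"delta_pos":[-10,2,0],"yaw":0,"jaw":10},{"delta_pos":[-15,4,0],"yaw":0,"jaw":10},{"delta_pos":[-20,6,0],"yaw":0,"jaw":10},{"delta_pos":[-25,8,0],"yaw":0,"jaw":10},{"delta_pos":[-30,9,0],"yaw":0,"jaw":10},{"delta_pos":[-35,10,0],"yaw":0,"jaw":10},{"delta_pos":[-38,10.3,0],"yaw":0,"jaw":10}]'

```text
clock: 8.7
eef_pos: [597.9, -11.7, 175.5]
tcp_rot: [3.141, 0.0, 1.571]
contact_force: [0.8, -0.4, -0.5]
opening: 0.286
grasp_force: 69.1
```

>>> play_rows --steps '[{"delta_pos":[0,0,0],"yaw":0,"jaw":10},{"delta_pos":[0,0,0],"yaw":0,"jaw":10},{"delta_pos":[0,0,0],"yaw":0,"jaw":10},{"delta_pos":[0,0,0],"yaw":0,"jaw":10},{"delta_pos":[0,0,0],"yaw":0,"jaw":10},{"delta_pos":[0,0,0],"yaw":0,"jaw":10},{"delta_pos":[0,0,0],"yaw":0,"jaw":10},{"delta_pos":[0,0,0],"yaw":0,"jaw":10}]'

```text
clock: 9.5
eef_pos: [597.4, -9.0, 175.3]
tcp_rot: [-3.142, -0.0, 1.571]
contact_force: [0.1, 0.4, -0.9]
opening: 0.287
grasp_force: 69.1
```

```bash
cat > look.py <<'E'
from h import *
import sys
cal=vision.calibration('wrist');im,d=vision.grab_frame('wrist');save(im,sys.argv[1]+'.png')
s=r.sense();print(s['eef_pos'].round(1),s['tcp_rot'].round(4))
for o in vision.landmark_of('wrist','tray_hole')[:3]: print('hole',o['conf'],o['uv'],onz('wrist',o['uv'],89,cal).round(1))
for o in vision.landmark_of('wrist','hook_tip')[:3]: print('tip',o['conf'],o['uv'],onz('wrist',o['uv'],s['eef_pos'][2]-3,cal).round(1))
P=cloud('wrist',d,cal);T=s['eef_pos'];np.save('P.npy',P);np.save('d.npy',d)
m=(d>0)&(abs(P[...,0]-T[0])<25)&(abs(P[...,2]-(T[2]+36))<9)&(P[...,1]<T[1]-60)&(P[...,1]>T[1]-150);q=P[m]
if len(q)>5:
  print('rod',len(q),q.mean(0).round(1),cv2.fitLine(q[:,:2].astype(np.float32),2,0,.01,.01).ravel(),'end y',q[:,1].min().round(1))
m=(d>0)&(abs(P[...,2]-89)<4)&(P[...,1]<-100)&(P[...,1]>-330);q=P[m]
if len(q)>5: print('tab',len(q),cv2.minAreaRect(q[:,:2].astype(np.float32)),np.median(q,0))
m=(d>0)&(abs(P[...,2]-127)<4)&(P[...,1]<-60)&(P[...,1]>-330)&(abs(P[...,0]-T[0]-20)>40);q=P[m]
if len(q)>5: print('paneltop',len(q),cv2.minAreaRect(q[:,:2].astype(np.float32)))
E
python3 look.py w2
```

```text
[597.4  -9.1 175.3] [3.1415 0.     1.5711]
```

View pics/w2.png

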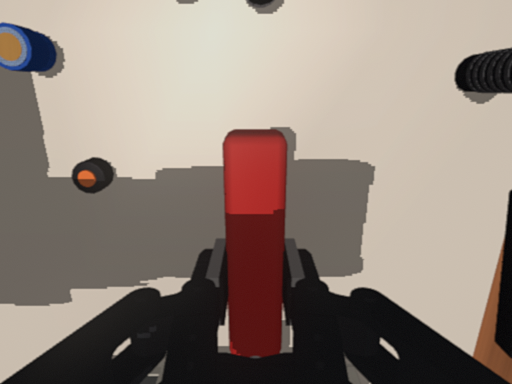

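Run:
```python
from h import *
for c in('side','scene'):
    im,d=vision.grab_frame(c);P=cloud(c,d)
    for t,z in(('tray_hole',89),('hook_tip',172.),('hook_end',183)):
        for o in vision.landmark_of(c,t)[:3]: print(c,t,round(o['conf'],2),o['uv'],onz(c,o['uv'],z).round(1))
    m=(d>0)&(P[...,2]>84)&(P[...,2]<94)&(P[...,0]>540)&(P[...,0]<660)&(P[...,1]>-245)&(P[...,1]<-150);q=P[m]
    print('tab',len(q),q.min(0).round(0),q.max(0).round(0)) if len(q) else 0
    m=(d>0)&(P[...,2]>45)&(P[...,2]<190)&(P[...,0]>470)&(P[...,0]<720)&(P[...,1]>-260)&(P[...,1]<-225);q=P[m]
    for zl in range(45,190,15):
        g=q[(q[:,2]>=zl)&(q[:,2]<zl+15)]
        if len(g):print(zl,len(g),np.percentile(g[:,1],[5,50,95]).round(0),g[:,0].min().round(0),g[:,0].max().round(0))
    if c=='side': save(cv2.resize(im[200:320,250:430],None,fx=4,fy=4,interpolation=2),'s1.png')
```

```text
side tray_hole 0.76 [323.9, 262.1] [ 602.1 -211.6   89. ]
side hook_tip 0.81 [302.1, 225.7] [ 598.6 -142.4  172. ]
side hook_tip 0.54 [178.9, 247.2] [357.4  31.2 172. ]
side hook_end 0.62 [244.7, 191.4] [602.7  49.3 183. ]
tab 129 [ 568. -207.   85.] [ 629. -183.   94.]
105 2 [-232. -231. -231.] 491.0 492.0
120 40 [-237. -234. -230.] 490.0 522.0
135 5 [-250. -249. -247.] 478.0 493.0
150 65 [-260. -254. -248.] 471.0 493.0
165 26 [-259. -253. -248.] 491.0 493.0
180 16 [-260. -254. -249.] 491.0 493.0
scene tray_hole 0.67 [353.7, 220.5] [794.8 208.5  89. ]
scene hook_tip 0.75 [200.9, 218.4] [ 590.1 -140.5  172. ]
scene hook_tip 0.26 [262.2, 186.2] [590.5  65.3 172. ]
scene hook_end 0.95 [260.0, 185.7] [597.3  50.3 183. ]
scene hook_end 0.72 [211.5, 223.8] [ 636.6 -144.5  183. ]
tab 13 [ 614. -192.   85.] [ 628. -183.   90.]
45 43 [-258. -243. -233.] 708.0 718.0
60 49 [-258. -242. -233.] 707.0 718.0
75 50 [-259. -246. -233.] 708.0 718.0
90 55 [-259. -248. -233.] 709.0 719.0
105 53 [-258. -243. -234.] 709.0 718.0
120 61 [-258. -241. -233.] 696.0 719.0
135 26 [-259. -254. -249.] 716.0 719.0
150 26 [-259. -253. -248.] 716.0 719.0
165 29 [-259. -254. -249.] 715.0 719.0
180 21 [-259. -253. -249.] 715.0 718.0
```

View pics/s1.png

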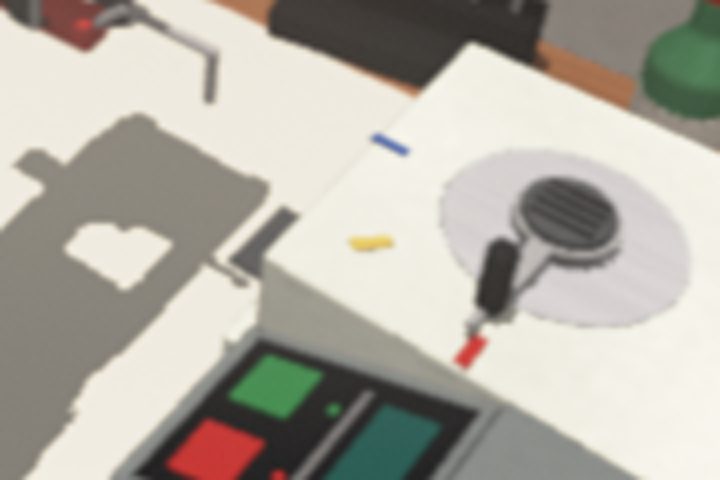

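The crop shows the hook tip at (210,100) hanging free and the tab's grey outer part at (262,238). I hover above the hole.

>>> play_rows --steps '[{"delta_pos":[-2,0.1,1],"yaw":0,"jaw":10},{"delta_pos":[-4,0.2,3],"yaw":0,"jaw":10},{"delta_pos":[-6,0.4,5],"yaw":0,"jaw":10},{"delta_pos":[-6.9,0.4,6],"yaw":0,"jaw":10},{"delta_pos":[-6.9,0.4,6.5],"yaw":0,"jaw":10},{"delta_pos":[-6.9,0.4,6.5],"yaw":0,"jaw":10},{"delta_pos":[-6.9,0.4,6.5],"yaw":0,"jaw":10},{"delta_pos":[-6.9,0.4,6.5],"yaw":0,"jaw":10}]'

```text
clock: 10.85
eef_pos: [602.0, -77.6, 111.2]
tcp_rot: [3.14, 0.0, 1.572]
contact_force: [0.9, 0.1, -2.0]
opening: 0.287
grasp_force: 69.1
```

Run:
```python
from h import *
s=r.sense();print(s['eef_pos'].round(1))
for c in('side','scene'):
    im,d=vision.grab_frame(c)
    for t,z in(('tray_hole',89),('hook_tip',s['eef_pos'][2]-3)):
        for o in vision.landmark_of(c,t)[:3]: print(c,t,round(o['conf'],2),o['uv'],onz(c,o['uv'],z).round(1))
    if c=='side': save(cv2.resize(im[210:310,270:400],None,fx=5,fy=5,interpolation=2),'s2.png')
```

```text
[602.  -77.6 111.2]
side tray_hole 0.74 [324.0, 262.9] [ 600.  -213.2   89. ]
side hook_tip 0.58 [321.7, 255.8] [ 600.  -204.4  108.2]
```

View pics/s2.png

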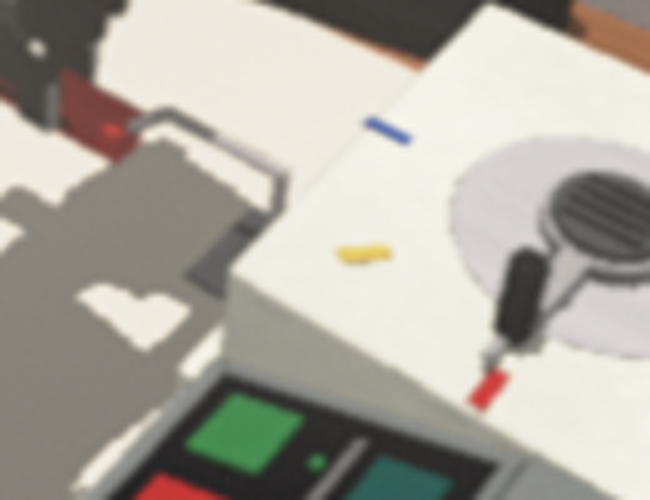

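The tip appears at (275,205), just over the tab; the hole itself is hidden by the roof edge. I shift 3 mm inward and lower, watching the force.

>>> play_rows --steps '[{"delta_pos":[-0.3,-0.1,0.5],"yaw":0,"jaw":10},{"delta_pos":[-0.3,-0.1,1],"yaw":0,"jaw":10},{"delta_pos":[-0.3,-0.1,1.5],"yaw":0,"jaw":10},{"delta_pos":[-0.3,-0.1,2],"yaw":0,"jaw":10},{"delta_pos":[-0.3,-0.1,2.3],"yaw":0,"jaw":10},{"delta_pos":[-0.3,-0.1,2.3],"yaw":0,"jaw":10},{"delta_pos":[-0.3,-0.1,2.3],"yaw":0,"jaw":10},{"delta_pos":[-0.3,-0.1,2.3],"yaw":0,"jaw":10}]'

```text
clock: 11.95
eef_pos: [600.6, -81.3, 87.5]
tcp_rot: [3.141, 0.0, 1.571]
contact_force: [-0.3, 0.1, -1.8]
opening: 0.286
grasp_force: 69.1
```

>>> play_rows --steps '[{"delta_pos":[0,0,0.5],"yaw":0,"jaw":10},{"delta_pos":[0,0,1],"yaw":0,"jaw":10},{"delta_pos":[0,0,1.3],"yaw":0,"jaw":10},{"delta_pos":[0,0,1.3],"yaw":0,"jaw":10},{"delta_pos":[0.5,0,1.3],"yaw":0,"jaw":10},{"delta_pos":[1,0,1.3],"yaw":0,"jaw":10},{"delta_pos":[1.5,0,1.3],"yaw":0,"jaw":10},{"delta_pos":[2,0,1.3],"yaw":0,"jaw":10}]'

```text
clock: 12.75
eef_pos: [600.5, -61.0, 74.5]
tcp_rot: [3.141, 0.0, 1.571]
contact_force: [0.2, -2.7, -1.9]
opening: 0.291
grasp_force: 69.1
```

>>> play_rows --steps '[{"delta_pos":[2,0,0],"yaw":0,"jaw":10},{"delta_pos":[4,0,0],"yaw":0,"jaw":10},{"delta_pos":[6,0,0],"yaw":0,"jaw":10},{"delta_pos":[8,0,0],"yaw":0,"jaw":10},{"delta_pos":[10,0,0],"yaw":0,"jaw":10},{"delta_pos":[12,0,0],"yaw":0,"jaw":10},{"delta_pos":[13,0,0],"yaw":0,"jaw":10},{"delta_pos":[13.6,0,0],"yaw":0,"jaw":10}]'

```text
clock: 13.55
eef_pos: [600.5, 75.5, 74.4]
tcp_rot: [3.141, 0.0, 1.572]
contact_force: [1.5, -2.4, -1.9]
opening: 0.286
grasp_force: 69.1
```

>>> play_rows --steps '[{"delta_pos":[0.2,0,0],"yaw":0,"jaw":10},{"delta_pos":[0.4,0,0],"yaw":0,"jaw":10},{"delta_pos":[0.6,0,0],"yaw":0,"jaw":10},{"delta_pos":[0.8,0,0],"yaw":0,"jaw":10},{"delta_pos":[0.8,0,0],"yaw":0,"jaw":10},{"delta_pos":[0.8,0,0],"yaw":0,"jaw":10},{"delta_pos":[0.8,0,0],"yaw":0,"jaw":10},{"delta_pos":[0.8,0,0],"yaw":0,"jaw":10}]'

```text
clock: 14.35
eef_pos: [600.4, 82.7, 74.3]
tcp_rot: [-3.142, -0.0, 1.571]
contact_force: [0.8, -1.4, -2.3]
opening: 0.287
grasp_force: 69.1
```

>>> play_rows --steps '[{"delta_pos":[0.2,0,0],"yaw":0,"jaw":10},{"delta_pos":[0.4,0,0],"yaw":0,"jaw":10},{"delta_pos":[0.5,0,0],"yaw":0,"jaw":10},{"delta_pos":[0.6,0,0],"yaw":0,"jaw":10},{"delta_pos":[0.7,0,0],"yaw":0,"jaw":10},{"delta_pos":[0.7,0,0],"yaw":0,"jaw":10},{"delta_pos":[0.7,0,0],"yaw":0,"jaw":10},{"delta_pos":[0.7,0,0],"yaw":0,"jaw":10}]'

```text
clock: 15.15
eef_pos: [600.3, 89.8, 74.2]
tcp_rot: [-3.141, -0.0, 1.571]
contact_force: [0.9, -0.3, -2.2]
opening: 0.293
grasp_force: 69.1
```

>>> play_rows --steps '[{"delta_pos":[0.1,0,0],"yaw":0,"jaw":10},{"delta_pos":[0.2,0,0],"yaw":0,"jaw":10},{"delta_pos":[0.3,0,0],"yaw":0,"jaw":10},{"delta_pos":[0.4,0,0],"yaw":0,"jaw":10},{"delta_pos":[0.5,0,0],"yaw":0,"jaw":10},{"delta_pos":[0.5,0,0],"yaw":0,"jaw":10},{"delta_pos":[0.5,0,0],"yaw":0,"jaw":10},{"delta_pos":[0.5,0,0],"yaw":0,"jaw":10}]'

```text
clock: 15.95
eef_pos: [600.2, 92.8, 74.1]
tcp_rot: [-3.141, 0.003, 1.572]
contact_force: [1.4, -12.2, -2.1]
opening: 0.289
grasp_force: 69.1
```

>>> play_rows --steps '[{"delta_pos":[-0.4,0,0],"yaw":0,"jaw":10},{"delta_pos":[-0.8,0,0],"yaw":0,"jaw":10},{"delta_pos":[-0.8,0,0],"yaw":0,"jaw":10},{"delta_pos":[-0.8,0,-1],"yaw":0,"jaw":10},{"delta_pos":[-0.8,0,-3],"yaw":0,"jaw":10},{"delta_pos":[-0.8,0,-6],"yaw":0,"jaw":10},{"delta_pos":[-0.8,0,-9],"yaw":0,"jaw":10},{"delta_pos":[-0.8,0,-10],"yaw":0,"jaw":10}]'

```text
clock: 16.75
eef_pos: [602.2, 87.3, 178.1]
tcp_rot: [3.136, -0.001, 1.571]
contact_force: [0.7, 0.6, -1.7]
opening: 0.285
grasp_force: 69.1
```

>>> play_rows --steps '[{"delta_pos":[4,-1.5,0],"yaw":0,"jaw":10},{"delta_pos":[8,-3,0],"yaw":-0.14,"jaw":10},{"delta_pos":[12,-4.5,0],"yaw":-0.28,"jaw":10},{"delta_pos":[16,-6,0],"yaw":-0.42,"jaw":10},{"delta_pos":[20,-7.5,0],"yaw":-0.56,"jaw":10},{"delta_pos":[24,-9,0],"yaw":-0.7,"jaw":10},{"delta_pos":[27,-10.3,0],"yaw":-0.84,"jaw":10},{"delta_pos":[28.6,-10.6,0],"yaw":-0.98,"jaw":10}]'

```text
clock: 17.55
eef_pos: [492.4, 375.2, 173.7]
tcp_rot: [-3.141, -0.001, 2.559]
contact_force: [-0.0, -0.7, -1.8]
opening: 0.285
grasp_force: 69.1
```

>>> play_rows --steps '[{"delta_pos":[0,0,0],"yaw":-0.14,"jaw":10},{"delta_pos":[0,0,0],"yaw":-0.28,"jaw":10},{"delta_pos":[0,0,0],"yaw":-0.42,"jaw":10},{"delta_pos":[0,0,3],"yaw":-0.44,"jaw":10},{"delta_pos":[0,0,7],"yaw":-0.44,"jaw":10},{"delta_pos":[0,0,11],"yaw":-0.44,"jaw":10},{"delta_pos":[0,0,13],"yaw":-0.44,"jaw":10},{"delta_pos":[0,0,14],"yaw":-0.44,"jaw":10}]'

```text
clock: 18.35
eef_pos: [492.8, 371.7, 31.5]
tcp_rot: [-3.139, -0.003, 2.991]
contact_force: [-0.3, 0.3, -2.2]
opening: 0.292
grasp_force: 69.1
```

>>> play_rows --steps '[{"delta_pos":[0,0,1],"yaw":0,"jaw":10},{"delta_pos":[0,0,2],"yaw":0,"jaw":10},{"delta_pos":[0,0,2.5],"yaw":0,"jaw":10},{"delta_pos":[0,0,2.8],"yaw":0,"jaw":10},{"delta_pos":[0,0,2.8],"yaw":0,"jaw":10},{"delta_pos":[0,0,2.8],"yaw":0,"jaw":10},{"delta_pos":[0,0,2.8],"yaw":0,"jaw":40},{"delta_pos":[0,0,2.8],"yaw":0,"jaw":60}]'

```text
clock: 19.15
eef_pos: [494.7, 372.9, 6.7]
tcp_rot: [3.141, 0.001, 2.991]
contact_force: [0.3, -0.4, -0.0]
opening: 0.555
grasp_force: 0.0
```

>>> play_rows --steps '[{"delta_pos":[0,0,0],"yaw":0,"jaw":60},{"delta_pos":[0,0,-1],"yaw":0,"jaw":60},{"delta_pos":[0,0,-4],"yaw":0,"jaw":60},{"delta_pos":[0,0,-8],"yaw":0,"jaw":60},{"delta_pos":[0,0,-12],"yaw":0,"jaw":60},{"delta_pos":[0,0,-16],"yaw":0.1,"jaw":60},{"delta_pos":[0,0,-18],"yaw":0.24,"jaw":60},{"delta_pos":[0,0,-20],"yaw":0.38,"jaw":60}]'

```text
clock: 19.95
eef_pos: [494.7, 372.9, 209.0]
tcp_rot: [3.139, 0.001, 2.605]
contact_force: [0.8, 0.3, -0.6]
opening: 0.6
grasp_force: 0.0
```

```bash
cat > heads.py <<'E'
from h import *
import sys
s=r.sense();print(s['eef_pos'].round(1),s['tcp_rot'].round(3))
for c in('side','scene'):
    im,d=vision.grab_frame(c);save(im,sys.argv[1]+c+'.png');P=cloud(c,d)
    hsv=cv2.cvtColor(im,cv2.COLOR_RGB2HSV)
    m=(d>0)&(P[...,2]>31)&(P[...,2]<44)&(P[...,1]>20)&(P[...,1]<260)&(P[...,0]>330)&(P[...,0]<720)
    n,l,st,ce=cv2.connectedComponentsWithStats(m.astype(np.uint8))
    for i in range(1,n):
        if st[i,4]>8:q=P[l==i];print(c,'blob',ce[i].round(0),st[i,4],((q.min(0)+q.max(0))/2).round(0))
    for t,z in(('tray_hole',89),('hook',2),('hook_tip',3),('hook_end',14)):
        for o in vision.landmark_of(c,t)[:2]: print(c,t,round(o['conf'],2),o['uv'],onz(c,o['uv'],z).round(1))
    m=(d>0)&(P[...,2]>20)&(P[...,2]<160)&(P[...,0]>490)&(P[...,0]<715)&(P[...,1]>-236)&(P[...,1]<0);q=P[m]
    for zl,zh in((35,43),(51,58),(85,93),(120,130)):
        g=q[(q[:,2]>zl)&(q[:,2]<zh)]
        if len(g)>4:print(zl,len(g),np.percentile(g,[2,50,98],axis=0)[:,:2].round(0).tolist())
E
python3 heads.py h1
```

```text
[494.7 372.9 209. ] [3.139e+00 1.000e-03 2.605e+00]
side blob [221. 217.] 83 [601. 153.  37.]
side blob [203. 227.] 96 [532. 162.  37.]
side blob [181. 240.] 104 [453. 169.  37.]
side blob [181. 263.] 131 [400. 101.  37.]
side tray_hole 0.75 [271.5, 233.4] [599.3 -48.   89. ]
side hook 0.82 [141.9, 219.0] [454.5 374.3   2. ]
side hook 0.43 [281.3, 204.6] [804.4  72.1   2. ]
side hook_end 0.98 [128.3, 223.3] [407.7 376.3  14. ]
35 2338 [[497.0, -198.0], [584.0, -138.0], [698.0, -82.0]]
51 250 [[495.0, -202.0], [540.0, -110.0], [703.0, -80.0]]
85 236 [[495.0, -84.0], [595.0, -78.0], [699.0, -24.0]]
120 345 [[494.0, -84.0], [590.0, -79.0], [707.0, -71.0]]
scene blob [255. 195.] 67 [455. 172.  36.]
scene blob [228. 197.] 67 [399. 100.  36.]
scene blob [271. 205.] 71 [532. 163.  36.]
scene blob [286. 216.] 83 [602. 156.  36.]
scene tray_hole 0.85 [234.9, 228.4] [593.8 -40.4  89. ]
scene hook 0.85 [291.1, 183.3] [454.3 350.    2. ]
scene hook 0.19 [112.8, 251.1] [ 341.6 -279.7    2. ]
scene hook_tip 0.71 [270.9, 213.9] [533.8 161.2   3. ]
scene hook_tip 0.62 [311.5, 203.7] [588.9 296.9   3. ]
scene hook_end 0.82 [283.9, 172.8] [398.3 373.1  14. ]
35 2154 [[501.0, -213.0], [627.0, -132.0], [702.0, -81.0]]
51 262 [[495.0, -230.0], [681.0, -95.0], [712.0, -79.0]]
85 216 [[506.0, -84.0], [609.0, -80.0], [713.0, -25.0]]
120 333 [[500.0, -83.0], [618.0, -79.0], [711.0, -71.0]]
```

View pics/h1side.png

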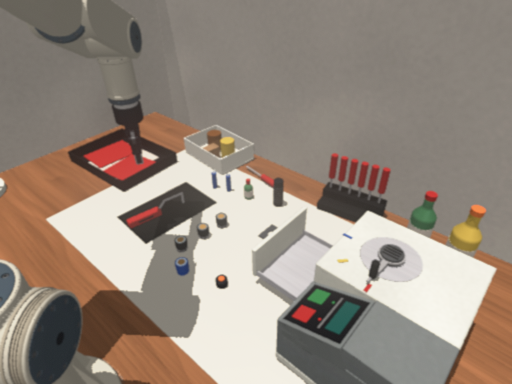

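The tray is out (panel at about (280,240), floor empty), but the hook has shifted on its mat; I'll re-measure it later. The heads haven't moved. First head: (454,170).

>>> play_rows --steps '[{"delta_pos":[-1.5,-4,0],"yaw":-0.13,"jaw":60},{"delta_pos":[-3,-8,1],"yaw":-0.26,"jaw":60},{"delta_pos":[-4.5,-12,3],"yaw":-0.4,"jaw":60},{"delta_pos":[-6,-16,6],"yaw":-0.537,"jaw":60},{"delta_pos":[-6.84,-19.4,9],"yaw":-0.537,"jaw":60},{"delta_pos":[-6.84,-19.4,10.9],"yaw":-0.537,"jaw":60},{"delta_pos":[-6.84,-19.4,10.9],"yaw":-0.537,"jaw":60},{"delta_pos":[-6.84,-19.4,10.9],"yaw":-0.537,"jaw":60}]'

```text
clock: 21.25
eef_pos: [455.6, 171.1, 97.5]
tcp_rot: [3.142, -0.0, -3.135]
contact_force: [-0.1, 0.2, -0.0]
opening: 0.595
grasp_force: 0.0
```

```bash
cat > wl.py <<'E'
from h import *
import sys
cal=vision.calibration('wrist');s=r.sense();im,d=vision.grab_frame('wrist');save(im,sys.argv[1]+'.png')
print(s['eef_pos'].round(1),s['tcp_rot'].round(3))
P=cloud('wrist',d,cal);m=(d>0)&(P[...,2]>30)&(P[...,2]<44)
n,l,st,ce=cv2.connectedComponentsWithStats(m.astype(np.uint8))
for i in range(1,n):
    if st[i,4]>80:q=P[l==i].astype(np.float32);c,rad=cv2.minEnclosingCircle(q[:,:2]);print(ce[i].round(0),st[i,4],np.round(c,1),round(rad,1))
E
python3 wl.py w3
```

```text
[455.6 171.1  97.5] [ 3.142 -0.    -3.135]Traceback (most recent call last):
  File "wl.py", line 8, in <module>
    if st[i,4]>80:q=P[l==i].astype(np.float32);c,rad=cv2.minEnclosingCircle(q[:,:2]);print(ce[i].round(0),st[i,4],np.round(c,1),round(rad,1))
                                                     ~~~~~~~~~~~~~~~~~~~~~~^^^^^^^^^
cv2.error: OpenCV(4.12.0) /io/opencv/modules/imgproc/src/shapedescr.cpp:201: error: (-215:Assertion failed) count >= 0 && (depth == CV_32F || depth == CV_32S) in function 'minEnclosingCircle'
```

View pics/w3.png

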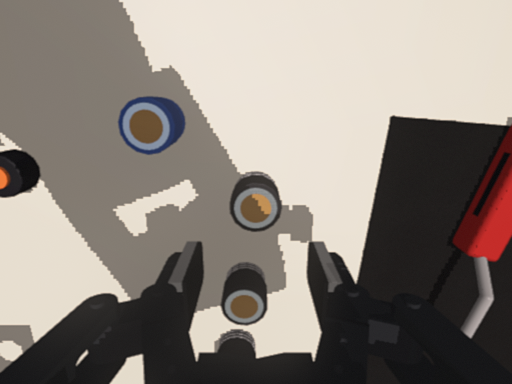

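```bash
sed -i 's/minEnclosingCircle(q\[:,:2\])/minEnclosingCircle(np.ascontiguousarray(q[:,:2]))/' wl.py; python3 wl.py w4
```

```text
[456.1 171.5  98. ] [ 3.141e+00  1.000e-03 -3.135e+00]
[147. 124.] 2667 [398.2 103.4] 18.1
[254. 204.] 2110 [452.  172.1] 18.1
[479. 286.] 426 [524.3 336.6] 25.3
[243. 301.] 1690 [530.7 163.5] 18.2
```

The wrist view shows the target head between the fingers at (256,205), the second head at (245,300), and the blue one off to the side at (150,125).

>>> play_rows --steps '[{"delta_pos":[0.3,0.05,2],"yaw":0,"jaw":60},{"delta_pos":[0.35,0.05,5],"yaw":0,"jaw":60},{"delta_pos":[0.35,0.05,7.5],"yaw":0,"jaw":60},{"delta_pos":[0.35,0.05,8.7],"yaw":0,"jaw":60},{"delta_pos":[0.35,0.05,9],"yaw":0,"jaw":60},{"delta_pos":[0.35,0.05,9],"yaw":0,"jaw":60},{"delta_pos":[0.35,0.05,9],"yaw":0,"jaw":35},{"delta_pos":[0.35,0.05,9],"yaw":0,"jaw":30}]' --grip_force 30

```text
clock: 22.15
eef_pos: [452.6, 171.7, 8.5]
tcp_rot: [3.141, 0.002, -3.135]
contact_force: [-1.6, 1.1, 4.7]
opening: 0.415
grasp_force: 29.7
```

>>> play_rows --steps '[{"delta_pos":[0,0,0],"yaw":0,"jaw":25},{"delta_pos":[0,0,0],"yaw":0,"jaw":25},{"delta_pos":[0,0,0],"yaw":0,"jaw":25},{"delta_pos":[0,0,-1],"yaw":0,"jaw":25},{"delta_pos":[0,0,-4],"yaw":0,"jaw":25},{"delta_pos":[0,0,-8],"yaw":0,"jaw":25},{"delta_pos":[0,0,-12],"yaw":0,"jaw":25},{"delta_pos":[0,0,-16],"yaw":0,"jaw":25}]'

```text
clock: 22.95
eef_pos: [451.3, 171.0, 169.7]
tcp_rot: [3.142, 0.0, -3.135]
contact_force: [0.8, 0.6, -1.5]
opening: 0.412
grasp_force: 30.2
```

>>> play_rows --steps '[{"delta_pos":[-1,-4.5,0],"yaw":0,"jaw":25},{"delta_pos":[-2.5,-9,0],"yaw":0,"jaw":25},{"delta_pos":[-4,-14,0],"yaw":0,"jaw":25},{"delta_pos":[-5.5,-19,0],"yaw":0,"jaw":25},{"delta_pos":[-7,-24,0],"yaw":0,"jaw":25},{"delta_pos":[-8.5,-29,0],"yaw":0,"jaw":25},{"delta_pos":[-9.4,-33.6,0],"yaw":0,"jaw":25},{"delta_pos":[-9.4,-33.6,0],"yaw":0,"jaw":25}]'

```text
clock: 23.75
eef_pos: [548.8, -169.2, 168.4]
tcp_rot: [-3.14, 0.002, -3.139]
contact_force: [-0.4, 1.1, -0.3]
opening: 0.409
grasp_force: 30.4
```

>>> play_rows --steps '[{"delta_pos":[0,0,0],"yaw":0,"jaw":25},{"delta_pos":[0,0,3],"yaw":0,"jaw":25},{"delta_pos":[0,0,6],"yaw":0,"jaw":25},{"delta_pos":[0,0,9],"yaw":0,"jaw":25},{"delta_pos":[0,0,10.5],"yaw":0,"jaw":25},{"delta_pos":[0,0,11],"yaw":0,"jaw":25},{"delta_pos":[0,0,11],"yaw":0,"jaw":25},{"delta_pos":[0,0,11],"yaw":0,"jaw":25}]'

```text
clock: 24.55
eef_pos: [548.6, -164.1, 58.5]
tcp_rot: [-3.141, 0.002, -3.135]
contact_force: [0.0, 0.1, -0.3]
opening: 0.413
grasp_force: 30.4
```

>>> play_rows --steps '[{"delta_pos":[0,0,0.4],"yaw":0,"jaw":25},{"delta_pos":[0,0,0.8],"yaw":0,"jaw":25},{"delta_pos":[0,0,1.0],"yaw":0,"jaw":25},{"delta_pos":[0,0,1.1],"yaw":0,"jaw":25},{"delta_pos":[0,0,1.2],"yaw":0,"jaw":25},{"delta_pos":[0,0,1.2],"yaw":0,"jaw":25},{"delta_pos":[0,0,1.2],"yaw":0,"jaw":25},{"delta_pos":[0,0,1.2],"yaw":0,"jaw":25}]'

```text
clock: 25.35
eef_pos: [547.7, -164.2, 46.4]
tcp_rot: [3.142, -0.0, -3.136]
contact_force: [-5.1, 2.4, 14.1]
opening: 0.412
grasp_force: 31.8
```

>>> play_rows --steps '[{"delta_pos":[0,0,-0.15],"yaw":0,"jaw":30},{"delta_pos":[0,0,-0.15],"yaw":0,"jaw":45},{"delta_pos":[0,0,-0.15],"yaw":0,"jaw":60},{"delta_pos":[0,0,-0.15],"yaw":0,"jaw":60},{"delta_pos":[0,0,-2],"yaw":0,"jaw":60},{"delta_pos":[0,0,-5],"yaw":0,"jaw":60},{"delta_pos":[0,0,-9],"yaw":0,"jaw":60},{"delta_pos":[0,0,-12],"yaw":0,"jaw":60}]'

```text
clock: 26.15
eef_pos: [548.1, -164.2, 167.1]
tcp_rot: [-3.141, 0.001, -3.135]
contact_force: [0.5, -0.3, 0.2]
opening: 0.601
grasp_force: 0.0
```

>>> play_rows --steps '[{"delta_pos":[0.2,5,0],"yaw":0,"jaw":60},{"delta_pos":[0.4,10,0],"yaw":0,"jaw":60},{"delta_pos":[0.8,15,0],"yaw":0,"jaw":60},{"delta_pos":[1.2,20,1],"yaw":0,"jaw":60},{"delta_pos":[1.6,25,2],"yaw":0,"jaw":60},{"delta_pos":[1.7,30,4],"yaw":0,"jaw":60},{"delta_pos":[1.7,32.7,6],"yaw":0,"jaw":60},{"delta_pos":[1.7,32.7,7],"yaw":0,"jaw":60}]'

```text
clock: 26.95
eef_pos: [527.8, 166.2, 93.6]
tcp_rot: [3.141, -0.001, -3.132]
contact_force: [-0.2, 0.2, 0.4]
opening: 0.601
grasp_force: 0.0
```

```bash
python3 wl.py w5
python3 - <<'E'
from h import *
im,d=vision.grab_frame('side');save(cv2.resize(im[200:320,230:410],None,fx=3,fy=3),'s5.png')
E
```

```text
[527.8 166.2  93.6] [ 3.141e+00 -1.000e-03 -3.132e+00]
[145.  12.] 1529 [401.9 103.7] 17.2
[250. 217.] 2143 [531.  163.8] 18.0
[481. 263.] 379 [553.3 327.6] 31.1
[239. 303.] 1748 [600.9 155.3] 18.6
```

View pics/s5.png

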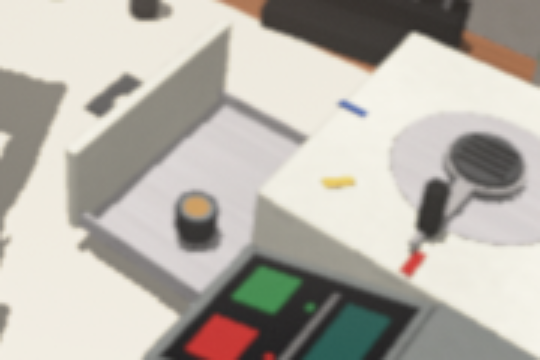

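Head 1 stands upright in the tray at (196,215). Next is head 2.

>>> play_rows --steps '[{"delta_pos":[0,0.1,0],"yaw":0,"jaw":60},{"delta_pos":[0,0.1,2.5],"yaw":0,"jaw":60},{"delta_pos":[0,0.1,6],"yaw":0,"jaw":60},{"delta_pos":[0,0.1,8],"yaw":0,"jaw":60},{"delta_pos":[0,0.1,8.9],"yaw":0,"jaw":60},{"delta_pos":[0,0.1,8.9],"yaw":0,"jaw":60},{"delta_pos":[0,0.1,8.9],"yaw":0,"jaw":35},{"delta_pos":[0,0.1,8.9],"yaw":0,"jaw":30}]'

```text
clock: 27.85
eef_pos: [529.8, 163.8, 7.7]
tcp_rot: [3.141, 0.002, -3.136]
contact_force: [0.7, -0.6, -0.2]
opening: 0.411
grasp_force: 29.9
```

>>> play_rows --steps '[{"delta_pos":[0,0,0],"yaw":0,"jaw":25},{"delta_pos":[0,0,0],"yaw":0,"jaw":25},{"delta_pos":[0,0,0],"yaw":0,"jaw":25},{"delta_pos":[0,0,-1],"yaw":0,"jaw":25},{"delta_pos":[0,0,-4],"yaw":0,"jaw":25},{"delta_pos":[0,0,-8],"yaw":0,"jaw":25},{"delta_pos":[0,0,-12],"yaw":0,"jaw":25},{"delta_pos":[0,0,-16],"yaw":0,"jaw":25}]'

```text
clock: 28.65
eef_pos: [528.3, 163.8, 168.6]
tcp_rot: [3.141, 0.0, -3.135]
contact_force: [0.7, -0.7, -1.4]
opening: 0.411
grasp_force: 30.1
```

>>> play_rows --steps '[{"delta_pos":[-1,-4.5,0],"yaw":0,"jaw":25},{"delta_pos":[-2,-9,0],"yaw":0,"jaw":25},{"delta_pos":[-3,-14,0],"yaw":0,"jaw":25},{"delta_pos":[-4,-19,0],"yaw":0,"jaw":25},{"delta_pos":[-5,-24,0],"yaw":0,"jaw":25},{"delta_pos":[-6,-29,0],"yaw":0,"jaw":25},{"delta_pos":[-7.1,-32.8,0],"yaw":0,"jaw":25},{"delta_pos":[-7.1,-32.8,0],"yaw":0,"jaw":25}]'

```text
clock: 29.45
eef_pos: [602.9, -168.7, 167.3]
tcp_rot: [-3.14, 0.002, -3.139]
contact_force: [0.2, -0.6, -0.9]
opening: 0.411
grasp_force: 30.3
```

>>> play_rows --steps '[{"delta_pos":[0,0,0],"yaw":0,"jaw":25},{"delta_pos":[0,0,0],"yaw":0,"jaw":25},{"delta_pos":[0,0,4],"yaw":0,"jaw":25},{"delta_pos":[0,0,8],"yaw":0,"jaw":25},{"delta_pos":[0,0,10],"yaw":0,"jaw":25},{"delta_pos":[0,0,11],"yaw":0,"jaw":25},{"delta_pos":[0,0,11],"yaw":0,"jaw":25},{"delta_pos":[0,0,11],"yaw":0,"jaw":25}]'

```text
clock: 30.25
eef_pos: [602.5, -163.4, 57.4]
tcp_rot: [-3.141, 0.001, -3.134]
contact_force: [0.2, 0.3, 0.2]
opening: 0.41
grasp_force: 30.3
```

>>> play_rows --steps '[{"delta_pos":[0,0,0.4],"yaw":0,"jaw":25},{"delta_pos":[0,0,0.8],"yaw":0,"jaw":25},{"delta_pos":[0,0,1.0],"yaw":0,"jaw":25},{"delta_pos":[0,0,1.05],"yaw":0,"jaw":25},{"delta_pos":[0,0,1.1],"yaw":0,"jaw":25},{"delta_pos":[0,0,1.1],"yaw":0,"jaw":25},{"delta_pos":[0,0,1.1],"yaw":0,"jaw":25},{"delta_pos":[0,0,1.1],"yaw":0,"jaw":25}]'

```text
clock: 31.05
eef_pos: [601.7, -163.9, 45.6]
tcp_rot: [-3.142, -0.0, -3.135]
contact_force: [-2.9, -0.1, 5.3]
opening: 0.411
grasp_force: 30.7
```

Landed. I release it and go to head 3 at (601,155).

>>> play_rows --steps '[{"delta_pos":[0,0,-0.05],"yaw":0,"jaw":30},{"delta_pos":[0,0,-0.05],"yaw":0,"jaw":45},{"delta_pos":[0,0,-0.05],"yaw":0,"jaw":60},{"delta_pos":[0,0,-0.05],"yaw":0,"jaw":60},{"delta_pos":[0,0,-2],"yaw":0,"jaw":60},{"delta_pos":[0,0,-5],"yaw":0,"jaw":60},{"delta_pos":[0,0,-9],"yaw":0,"jaw":60},{"delta_pos":[0,0,-12],"yaw":0,"jaw":60}]'

```text
clock: 31.85
eef_pos: [602.2, -163.9, 167.3]
tcp_rot: [-3.141, 0.001, -3.135]
contact_force: [0.7, -0.5, 0.1]
opening: 0.601
grasp_force: 0.0
```

>>> play_rows --steps '[{"delta_pos":[0,5,0],"yaw":0,"jaw":60},{"delta_pos":[0,10,0],"yaw":0,"jaw":60},{"delta_pos":[0,15,0],"yaw":0,"jaw":60},{"delta_pos":[0,20,1],"yaw":0,"jaw":60},{"delta_pos":[0,25,2],"yaw":0,"jaw":60},{"delta_pos":[0.1,30,4],"yaw":0,"jaw":60},{"delta_pos":[0.1,32,6],"yaw":0,"jaw":60},{"delta_pos":[0.1,32,7],"yaw":0,"jaw":60}]'

```text
clock: 32.65
eef_pos: [597.7, 159.4, 93.5]
tcp_rot: [3.141, -0.002, -3.132]
contact_force: [0.5, -0.7, -1.1]
opening: 0.601
grasp_force: 0.0
```

```bash
python3 wl.py w6
```

```text
[597.7 159.4  93.5] [ 3.141e+00 -2.000e-03 -3.132e+00]
[500. 190.] 218 [577.7 321.9] 6.6
[248. 217.] 2149 [601.1 155.7] 18.3
[383. 379.] 202 [746.8 267.4] 8.8
```

>>> play_rows --steps '[{"delta_pos":[0,0,0],"yaw":0,"jaw":60},{"delta_pos":[0,0,2.5],"yaw":0,"jaw":60},{"delta_pos":[0,0,6],"yaw":0,"jaw":60},{"delta_pos":[0,0,8],"yaw":0,"jaw":60},{"delta_pos":[0,0,8.9],"yaw":0,"jaw":60},{"delta_pos":[0,0,8.9],"yaw":0,"jaw":60},{"delta_pos":[0,0,8.9],"yaw":0,"jaw":35},{"delta_pos":[0,0,8.9],"yaw":0,"jaw":30}]'

```text
clock: 33.5
eef_pos: [600.0, 156.1, 7.9]
tcp_rot: [3.141, 0.002, -3.136]
contact_force: [0.4, -0.9, -0.3]
opening: 0.413
grasp_force: 29.9
```

>>> play_rows --steps '[{"delta_pos":[0,0,0],"yaw":0,"jaw":25},{"delta_pos":[0,0,0],"yaw":0,"jaw":25},{"delta_pos":[0,0,0],"yaw":0,"jaw":25},{"delta_pos":[0,0,-1],"yaw":0,"jaw":25},{"delta_pos":[0,0,-4],"yaw":0,"jaw":25},{"delta_pos":[0,0,-8],"yaw":0,"jaw":25},{"delta_pos":[0,0,-12],"yaw":0,"jaw":25},{"delta_pos":[0,0,-16],"yaw":0,"jaw":25}]'

```text
clock: 34.3
eef_pos: [598.4, 156.2, 168.6]
tcp_rot: [3.141, 0.0, -3.135]
contact_force: [1.2, -0.1, -0.7]
opening: 0.412
grasp_force: 30.1
```

>>> play_rows --steps '[{"delta_pos":[-1,-4.5,0],"yaw":0,"jaw":25},{"delta_pos":[-2,-9,0],"yaw":0,"jaw":25},{"delta_pos":[-3,-14,0],"yaw":0,"jaw":25},{"delta_pos":[-4,-19,0],"yaw":0,"jaw":25},{"delta_pos":[-5,-24,0],"yaw":0,"jaw":25},{"delta_pos":[-5.5,-29,0],"yaw":0,"jaw":25},{"delta_pos":[-5.5,-32,0],"yaw":0,"jaw":25},{"delta_pos":[-5.5,-32,0],"yaw":0,"jaw":25}]'

```text
clock: 35.1
eef_pos: [655.6, -167.8, 167.0]
tcp_rot: [-3.14, 0.001, -3.139]
contact_force: [0.6, 0.4, -0.3]
opening: 0.411
grasp_force: 30.2
```

>>> play_rows --steps '[{"delta_pos":[0,0,0],"yaw":0,"jaw":25},{"delta_pos":[0,0,0],"yaw":0,"jaw":25},{"delta_pos":[0,0,4],"yaw":0,"jaw":25},{"delta_pos":[0,0,8],"yaw":0,"jaw":25},{"delta_pos":[0,0,10],"yaw":0,"jaw":25},{"delta_pos":[0,0,11],"yaw":0,"jaw":25},{"delta_pos":[0,0,11],"yaw":0,"jaw":25},{"delta_pos":[0,0,11],"yaw":0,"jaw":25}]'

```text
clock: 35.9
eef_pos: [656.7, -163.0, 57.5]
tcp_rot: [-3.141, 0.002, -3.135]
contact_force: [-0.2, 0.3, -0.4]
opening: 0.41
grasp_force: 30.3
```

>>> play_rows --steps '[{"delta_pos":[0,0,0.4],"yaw":0,"jaw":25},{"delta_pos":[0,0,0.8],"yaw":0,"jaw":25},{"delta_pos":[0,0,1.0],"yaw":0,"jaw":25},{"delta_pos":[0,0,1.05],"yaw":0,"jaw":25},{"delta_pos":[0,0,1.1],"yaw":0,"jaw":25},{"delta_pos":[0,0,1.1],"yaw":0,"jaw":25},{"delta_pos":[0,0,1.1],"yaw":0,"jaw":25},{"delta_pos":[0,0,1.1],"yaw":0,"jaw":25}]'

```text
clock: 36.7
eef_pos: [655.7, -163.5, 45.8]
tcp_rot: [-3.142, -0.0, -3.135]
contact_force: [-3.3, -0.0, 5.2]
opening: 0.408
grasp_force: 30.7
```

>>> play_rows --steps '[{"delta_pos":[0,0,-0.05],"yaw":0,"jaw":30},{"delta_pos":[0,0,-0.05],"yaw":0,"jaw":45},{"delta_pos":[0,0,-0.05],"yaw":0,"jaw":60},{"delta_pos":[0,0,-0.05],"yaw":0,"jaw":60},{"delta_pos":[0,0,-2],"yaw":0,"jaw":60},{"delta_pos":[0,0,-6],"yaw":0,"jaw":60},{"delta_pos":[0,0,-11],"yaw":0,"jaw":60},{"delta_pos":[0,0,-16],"yaw":0,"jaw":60}]'

```text
clock: 37.5
eef_pos: [655.3, -163.4, 206.5]
tcp_rot: [3.141, -0.001, -3.135]
contact_force: [1.6, 0.8, 0.1]
opening: 0.598
grasp_force: 0.0
```

>>> play_rows --steps '[{"delta_pos":[2,5,0],"yaw":0.14,"jaw":60},{"delta_pos":[4,10,0],"yaw":0.28,"jaw":60},{"delta_pos":[7,15,0],"yaw":0.42,"jaw":60},{"delta_pos":[10,20,0],"yaw":0.56,"jaw":60},{"delta_pos":[13,25,0],"yaw":0.7,"jaw":60},{"delta_pos":[16,30,0],"yaw":0.84,"jaw":60},{"delta_pos":[18,35,0],"yaw":0.98,"jaw":60},{"delta_pos":[19,40,0],"yaw":1.12,"jaw":60}]'

```text
clock: 38.3
eef_pos: [479.8, 184.6, 205.5]
tcp_rot: [3.142, -0.0, 2.04]
contact_force: [0.2, 0.4, 0.3]
opening: 0.6
grasp_force: 0.0
```

>>> play_rows --steps '[{"delta_pos":[0,0,0],"yaw":0.14,"jaw":60},{"delta_pos":[0,0,0],"yaw":0.28,"jaw":60},{"delta_pos":[0,0,0],"yaw":0.4,"jaw":60},{"delta_pos":[0,0,0],"yaw":0.45,"jaw":60},{"delta_pos":[0,0,0],"yaw":0.45,"jaw":60},{"delta_pos":[0,0,0],"yaw":0.45,"jaw":60},{"delta_pos":[0,0,0],"yaw":0.45,"jaw":60},{"delta_pos":[0,0,0],"yaw":0.45,"jaw":60}]'

```text
clock: 39.1
eef_pos: [481.4, 183.2, 205.3]
tcp_rot: [3.142, -0.0, 1.596]
contact_force: [0.4, 0.4, -0.3]
opening: 0.599
grasp_force: 0.0
```

```bash
cat > hk.py <<'E'
from h import *
import sys
s=r.sense();print(s['eef_pos'].round(1),s['tcp_rot'].round(3),s['qpos'].round(2))
cal=vision.calibration('wrist');im,d=vision.grab_frame('wrist');save(im,sys.argv[1]+'.png')
P=cloud('wrist',d,cal)
hsv=cv2.cvtColor(im,cv2.COLOR_RGB2HSV);k=(cv2.inRange(hsv,(0,150,70),(8,255,255))>0)&(P[...,2]>15)&(P[...,2]<35)
n,l,st,ce=cv2.connectedComponentsWithStats(k.astype(np.uint8));i=1+np.argmax(st[1:,4]);q=P[l==i]
print('handle',cv2.minAreaRect(np.ascontiguousarray(q[:,:2]).astype(np.float32)),q[:,2].mean(),ce[i],st[i])
for t in('hook','hook_tip','hook_end'):
  for o in vision.landmark_of('wrist',t)[:2]: print(t,o['conf'],o['uv'],onz('wrist',o['uv'],{'hook':2,'hook_tip':3,'hook_end':14}[t],cal).round(1))
im,d=vision.grab_frame('side');a=cv2.resize(im[180:340,60:430],None,fx=2,fy=2)
save(np.vstack([a,np.zeros((10,740,3),np.uint8)]),sys.argv[1]+'s.png')
E
python3 hk.py w7
```

```text
[481.4 183.2 205.3] [ 3.142 -0.     1.596] [0.36 0.21 1.89 0.   1.04 0.34]
handle ((483.46990966796875, 336.4239807128906), (26.95460319519043, 6.072710037231445), 1.4695823192596436) 23.910244592187876 [265.09615385   2.59615385] [247   0  31   8 156]
hook_tip 0.74 [365.5, 26.1] [585.  324.1   3. ]
```

View pics/w7s.png

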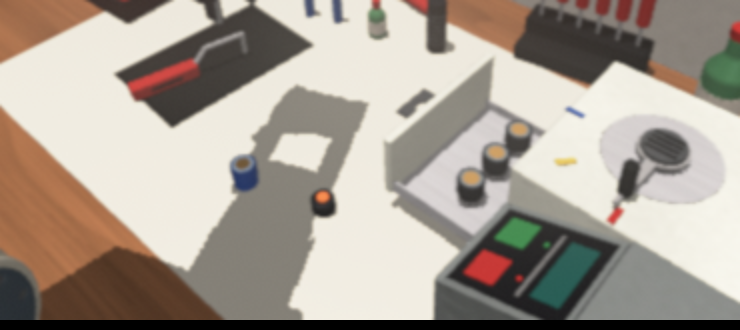

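All three heads stand upright in the tray, at about (471,185), (496,160) and (518,136). The hook now lies at the left part of the mat, at (165,78). I look at it from above.

>>> play_rows --steps '[{"delta_pos":[4,-1,0],"yaw":0,"jaw":60},{"delta_pos":[8,-2,0],"yaw":0,"jaw":60},{"delta_pos":[11,-2.5,0],"yaw":0,"jaw":60},{"delta_pos":[11,-2.5,0],"yaw":0,"jaw":60},{"delta_pos":[11,-2.5,0],"yaw":0,"jaw":60},{"delta_pos":[11,-2.5,0],"yaw":0,"jaw":60},{"delta_pos":[11,-2.5,0],"yaw":0,"jaw":60},{"delta_pos":[11,-2.5,0],"yaw":0,"jaw":60}]'

```text
clock: 40.15
eef_pos: [454.0, 291.8, 205.3]
tcp_rot: [3.142, 0.0, 1.594]
contact_force: [0.7, 0.4, 0.9]
opening: 0.6
grasp_force: 0.0
```

```bash
python3 hk.py w8
```

```text
[454.  291.8 205.3] [3.142 0.    1.594] [ 0.57  0.25  1.84 -0.    1.05  0.55]
handle ((445.92041015625, 358.5799865722656), (26.25229835510254, 107.94139099121094), 75.32909393310547) 24.930001459310446 [247.75769882 102.42538071] [ 193   76  111   55 2955]
hook 0.63 [250.3, 104.5] [447.1 356.4   2. ]
hook_tip 0.74 [375.6, 139.5] [582.9 323.    3. ]
hook_tip 0.27 [506.0, 250.1] [758.8 193.7   3. ]
hook_end 0.68 [193.9, 85.2] [391.  374.1  14. ]
```

View pics/w8.png

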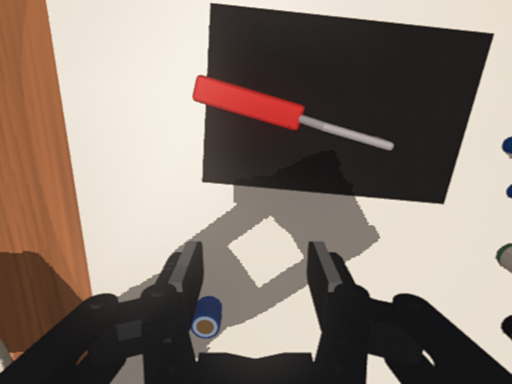

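The hook lies on the mat, handle at (248,102) and tip at (390,146): centre (446,359), yaw −14.7°. I grasp it again.

>>> play_rows --steps '[{"delta_pos":[2,0,1],"yaw":-0.14,"jaw":60},{"delta_pos":[4,0,3],"yaw":-0.28,"jaw":60},{"delta_pos":[6.5,0.1,6],"yaw":-0.42,"jaw":60},{"delta_pos":[6.5,0.1,8],"yaw":-0.56,"jaw":60},{"delta_pos":[6.5,0.1,10],"yaw":-0.7,"jaw":60},{"delta_pos":[6.5,0.1,10.5],"yaw":-0.84,"jaw":60},{"delta_pos":[6.5,0.1,10.5],"yaw":-0.98,"jaw":60},{"delta_pos":[6.5,0.1,10.5],"yaw":-1.12,"jaw":60}]'

```text
clock: 41.2
eef_pos: [453.0, 357.5, 99.8]
tcp_rot: [-3.141, -0.0, 2.721]
contact_force: [0.5, -0.0, -0.3]
opening: 0.604
grasp_force: 0.0
```

>>> play_rows --steps '[{"delta_pos":[0,0,0],"yaw":-0.1,"jaw":60},{"delta_pos":[0,0,1],"yaw":-0.17,"jaw":60},{"delta_pos":[0,0,3],"yaw":-0.17,"jaw":60},{"delta_pos":[0,0,5],"yaw":-0.17,"jaw":60},{"delta_pos":[0,0,6],"yaw":-0.17,"jaw":60},{"delta_pos":[0,0,6],"yaw":-0.17,"jaw":60},{"delta_pos":[0,0,6],"yaw":-0.17,"jaw":60},{"delta_pos":[0,0,6],"yaw":-0.17,"jaw":60}]'

```text
clock: 42.0
eef_pos: [453.7, 358.0, 41.2]
tcp_rot: [3.14, 0.001, 2.885]
contact_force: [-0.1, 0.9, -0.1]
opening: 0.602
grasp_force: 0.0
```

>>> play_rows --steps '[{"delta_pos":[0,0,1.5],"yaw":0,"jaw":60},{"delta_pos":[0,0,3],"yaw":0,"jaw":60},{"delta_pos":[0,0,3.4],"yaw":0,"jaw":60},{"delta_pos":[0,0,3.4],"yaw":0,"jaw":60},{"delta_pos":[0,0,3.4],"yaw":0,"jaw":60},{"delta_pos":[0,0,3.4],"yaw":0,"jaw":20},{"delta_pos":[0,0,3.4],"yaw":0,"jaw":10},{"delta_pos":[0,0,3.4],"yaw":0,"jaw":10}]' --grip_force 70

```text
clock: 42.8
eef_pos: [453.5, 357.9, 7.0]
tcp_rot: [3.141, 0.001, 2.885]
contact_force: [-0.5, -0.8, 4.5]
opening: 0.285
grasp_force: 69.5
```

>>> play_rows --steps '[{"delta_pos":[0,0,0],"yaw":0,"jaw":10},{"delta_pos":[0,0,0],"yaw":0,"jaw":10},{"delta_pos":[0,0,0],"yaw":0,"jaw":10},{"delta_pos":[0,0,-0.5],"yaw":0,"jaw":10},{"delta_pos":[0,0,-4],"yaw":0,"jaw":10},{"delta_pos":[0,0,-8],"yaw":0,"jaw":10},{"delta_pos":[0,0,-12],"yaw":0,"jaw":10},{"delta_pos":[0,0,-17],"yaw":0.1,"jaw":10}]'

```text
clock: 43.6
eef_pos: [452.1, 356.8, 176.8]
tcp_rot: [-3.139, -0.001, 2.784]
contact_force: [0.1, -0.3, -2.1]
opening: 0.288
grasp_force: 69.1
```

>>> play_rows --steps '[{"delta_pos":[0,0,0],"yaw":0.14,"jaw":10},{"delta_pos":[0,0,0],"yaw":0.28,"jaw":10},{"delta_pos":[0,0,0],"yaw":0.42,"jaw":10},{"delta_pos":[0,0,0],"yaw":0.56,"jaw":10},{"delta_pos":[0,0,0],"yaw":0.7,"jaw":10},{"delta_pos":[0,0,0],"yaw":0.84,"jaw":10},{"delta_pos":[0,0,0],"yaw":0.98,"jaw":10},{"delta_pos":[0,0,0],"yaw":1.12,"jaw":10}]'

```text
clock: 44.4
eef_pos: [452.9, 357.4, 176.2]
tcp_rot: [-3.141, 0.0, 1.659]
contact_force: [-0.1, 0.9, -1.7]
opening: 0.289
grasp_force: 69.2
```

>>> play_rows --steps '[{"delta_pos":[0,0,0],"yaw":0.095,"jaw":10},{"delta_pos":[0,0,0],"yaw":0.095,"jaw":10},{"delta_pos":[0,0,0],"yaw":0.095,"jaw":10},{"delta_pos":[0,0,0],"yaw":0.095,"jaw":10},{"delta_pos":[0,0,0],"yaw":0.095,"jaw":10},{"delta_pos":[0,0,0],"yaw":0.095,"jaw":10},{"delta_pos":[0,0,0],"yaw":0.095,"jaw":10},{"delta_pos":[0,0,0],"yaw":0.095,"jaw":10}]'

```text
clock: 45.2
eef_pos: [453.2, 357.6, 176.3]
tcp_rot: [3.142, -0.0, 1.57]
contact_force: [-0.4, 0.2, -1.4]
opening: 0.287
grasp_force: 69.2
```

>>> play_rows --steps '[{"delta_pos":[-4,2,0],"yaw":0,"jaw":10},{"delta_pos":[-8,4,0],"yaw":0,"jaw":10},{"delta_pos":[-12,6,0],"yaw":0,"jaw":10},{"delta_pos":[-16,8.5,0],"yaw":0,"jaw":10},{"delta_pos":[-20,11,0],"yaw":0,"jaw":10},{"delta_pos":[-24,13,0],"yaw":0,"jaw":10},{"delta_pos":[-27.2,14.7,0],"yaw":0,"jaw":10},{"delta_pos":[-27.2,14.7,0],"yaw":0,"jaw":10}]'

```text
clock: 46.0
eef_pos: [601.9, 81.7, 176.4]
tcp_rot: [3.14, 0.001, 1.567]
contact_force: [-0.8, 0.3, -1.7]
opening: 0.285
grasp_force: 69.3
```

>>> play_rows --steps '[{"delta_pos":[0,0,0],"yaw":0,"jaw":10},{"delta_pos":[0,0,2],"yaw":0,"jaw":10},{"delta_pos":[0,0,4],"yaw":0,"jaw":10},{"delta_pos":[0,0,5.5],"yaw":0,"jaw":10},{"delta_pos":[0,0,6.4],"yaw":0,"jaw":10},{"delta_pos":[0,0,6.4],"yaw":0,"jaw":10},{"delta_pos":[0,0,6.4],"yaw":0,"jaw":10},{"delta_pos":[0,0,6.4],"yaw":0,"jaw":10}]'

```text
clock: 46.8
eef_pos: [600.6, 85.7, 113.2]
tcp_rot: [3.14, -0.0, 1.57]
contact_force: [0.4, -0.1, -1.6]
opening: 0.286
grasp_force: 69.4
```

Run:
```python
from h import *
s=r.sense();print(s['eef_pos'].round(1))
for c in('side','scene'):
    im,d=vision.grab_frame(c)
    for t,z in(('tray_hole',89),('hook_tip',s['eef_pos'][2]-4),('hook_end',s['eef_pos'][2]+7)):
        for o in vision.landmark_of(c,t)[:3]: print(c,t,round(o['conf'],2),o['uv'],onz(c,o['uv'],z).round(1))
    if c=='side': save(cv2.resize(im[190:290,220:350],None,fx=5,fy=5,interpolation=2),'s9.png')
```

```text
[600.6  85.7 113.2]
side tray_hole 0.74 [274.4, 234.8] [600.1 -57.4  89. ]
side hook_tip 0.52 [270.5, 226.1] [603.  -41.3 109.2]
side hook_end 0.77 [219.6, 194.3] [605.9 155.8 120.2]
side hook_end 0.69 [321.1, 292.6] [ 496.9 -266.7  120.2]
side hook_end 0.16 [376.9, 260.7] [ 659.9 -317.1  120.2]
scene tray_hole 0.85 [233.8, 229.3] [594.6 -45.   89. ]
scene hook_tip 0.81 [231.4, 226.0] [599.9 -56.8 109.2]
scene hook_end 0.84 [285.6, 195.1] [612.2 137.7 120.2]
```

View pics/s9.png

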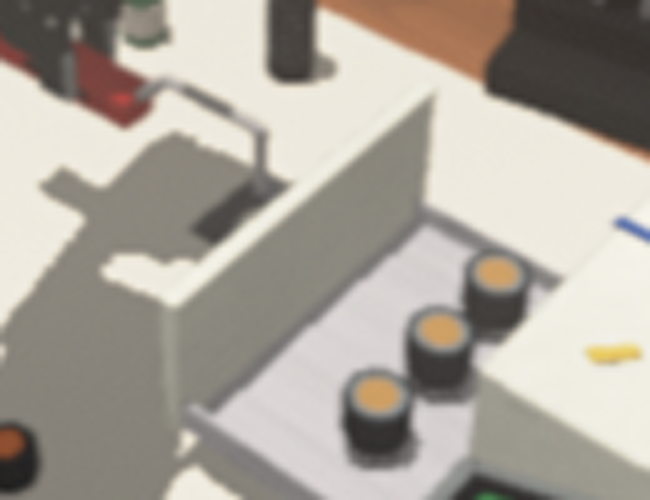

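The tip at (262,190) is over the tab, in line with the dead reckoning. I lower it.

>>> play_rows --steps '[{"delta_pos":[0,-0.1,0.5],"yaw":0,"jaw":10},{"delta_pos":[0,-0.1,1],"yaw":0,"jaw":10},{"delta_pos":[0,-0.1,1.5],"yaw":0,"jaw":10},{"delta_pos":[0,-0.1,2],"yaw":0,"jaw":10},{"delta_pos":[0,-0.1,2.5],"yaw":0,"jaw":10},{"delta_pos":[0,-0.1,2.5],"yaw":0,"jaw":10},{"delta_pos":[0,-0.1,2.5],"yaw":0,"jaw":10},{"delta_pos":[0,-0.1,2.5],"yaw":0,"jaw":10}]'

```text
clock: 48.0
eef_pos: [599.1, 85.5, 87.5]
tcp_rot: [3.141, -0.0, 1.57]
contact_force: [-0.6, -0.1, -1.9]
opening: 0.286
grasp_force: 69.3
```

>>> play_rows --steps '[{"delta_pos":[0,0,0.6],"yaw":0,"jaw":10},{"delta_pos":[0,0,1.2],"yaw":0,"jaw":10},{"delta_pos":[-0.3,0,1.2],"yaw":0,"jaw":10},{"delta_pos":[-0.6,0,1.2],"yaw":0,"jaw":10},{"delta_pos":[-0.9,0,1.2],"yaw":0,"jaw":10},{"delta_pos":[-1.3,0,1.2],"yaw":0,"jaw":10},{"delta_pos":[-1.8,0,1.2],"yaw":0,"jaw":10},{"delta_pos":[-2.4,0,1.2],"yaw":0,"jaw":10}]'

```text
clock: 48.8
eef_pos: [598.9, 61.3, 75.4]
tcp_rot: [3.142, -0.0, 1.57]
contact_force: [-1.1, 2.0, -2.2]
opening: 0.29
grasp_force: 69.3
```

>>> play_rows --steps '[{"delta_pos":[-0.7,0,0],"yaw":0,"jaw":10},{"delta_pos":[-1.5,0,0],"yaw":0,"jaw":10},{"delta_pos":[-2.3,0,0],"yaw":0,"jaw":10},{"delta_pos":[-3.1,0,0],"yaw":0,"jaw":10},{"delta_pos":[-3.9,0,0],"yaw":0,"jaw":10},{"delta_pos":[-4.7,0,0],"yaw":0,"jaw":10},{"delta_pos":[-5.5,0,0],"yaw":0,"jaw":10},{"delta_pos":[-6.2,0,0],"yaw":0,"jaw":10}]'

```text
clock: 49.6
eef_pos: [598.7, -1.3, 75.2]
tcp_rot: [-3.141, 0.0, 1.57]
contact_force: [-2.1, 2.9, -1.7]
opening: 0.293
grasp_force: 69.3
```

>>> play_rows --steps '[{"delta_pos":[-0.7,0,0],"yaw":0,"jaw":10},{"delta_pos":[-1.5,0,0],"yaw":0,"jaw":10},{"delta_pos":[-2.3,0,0],"yaw":0,"jaw":10},{"delta_pos":[-3.1,0,0],"yaw":0,"jaw":10},{"delta_pos":[-3.9,0,0],"yaw":0,"jaw":10},{"delta_pos":[-4.7,0,0],"yaw":0,"jaw":10},{"delta_pos":[-5.4,0,0],"yaw":0,"jaw":10},{"delta_pos":[-6.0,0,0],"yaw":0,"jaw":10}]'

```text
clock: 50.4
eef_pos: [599.0, -61.2, 75.3]
tcp_rot: [3.141, 0.0, 1.57]
contact_force: [-0.9, 2.8, -1.4]
opening: 0.289
grasp_force: 69.3
```

>>> play_rows --steps '[{"delta_pos":[-0.4,0,0],"yaw":0,"jaw":10},{"delta_pos":[-0.8,0,0],"yaw":0,"jaw":10},{"delta_pos":[-1.1,0,0],"yaw":0,"jaw":10},{"delta_pos":[-1.4,0,0],"yaw":0,"jaw":10},{"delta_pos":[-1.6,0,0],"yaw":0,"jaw":10},{"delta_pos":[-1.8,0,0],"yaw":0,"jaw":10},{"delta_pos":[-2.0,0,0],"yaw":0,"jaw":10},{"delta_pos":[-2.2,0,0],"yaw":0,"jaw":10}]'

```text
clock: 51.2
eef_pos: [598.8, -82.6, 75.3]
tcp_rot: [3.142, 0.0, 1.57]
contact_force: [-1.4, 2.5, -2.4]
opening: 0.282
grasp_force: 69.3
```

>>> play_rows --steps '[{"delta_pos":[-0.1,0,0],"yaw":0,"jaw":10},{"delta_pos":[-0.2,0,0],"yaw":0,"jaw":10},{"delta_pos":[-0.3,0,0],"yaw":0,"jaw":10},{"delta_pos":[-0.4,0,0],"yaw":0,"jaw":10},{"delta_pos":[-0.5,0,0],"yaw":0,"jaw":10},{"delta_pos":[-0.6,0,0],"yaw":0,"jaw":10},{"delta_pos":[-0.6,0,0],"yaw":0,"jaw":10},{"delta_pos":[-0.6,0,0],"yaw":0,"jaw":10}]'

```text
clock: 52.0
eef_pos: [598.9, -88.7, 75.3]
tcp_rot: [3.141, 0.0, 1.57]
contact_force: [-1.1, 1.7, -1.9]
opening: 0.282
grasp_force: 69.3
```

>>> play_rows --steps '[{"delta_pos":[-0.1,0,0],"yaw":0,"jaw":10},{"delta_pos":[-0.2,0,0],"yaw":0,"jaw":10},{"delta_pos":[-0.3,0,0],"yaw":0,"jaw":10},{"delta_pos":[-0.4,0,0],"yaw":0,"jaw":10},{"delta_pos":[-0.4,0,0],"yaw":0,"jaw":10},{"delta_pos":[-0.4,0,0],"yaw":0,"jaw":10},{"delta_pos":[-0.4,0,0],"yaw":0,"jaw":10},{"delta_pos":[-0.4,0,0],"yaw":0,"jaw":10}]'

```text
clock: 52.8
eef_pos: [598.7, -89.9, 75.2]
tcp_rot: [-3.141, -0.004, 1.57]
contact_force: [-0.2, 16.3, -0.4]
opening: 0.284
grasp_force: 69.4
```

>>> play_rows --steps '[{"delta_pos":[0.5,0,0],"yaw":0,"jaw":10},{"delta_pos":[1.1,0,0],"yaw":0,"jaw":10},{"delta_pos":[1.1,0,0],"yaw":0,"jaw":10},{"delta_pos":[1.1,0,-1],"yaw":0,"jaw":10},{"delta_pos":[1.1,0,-3],"yaw":0,"jaw":10},{"delta_pos":[1.1,0,-6],"yaw":0,"jaw":10},{"delta_pos":[1.1,0,-9],"yaw":0,"jaw":10},{"delta_pos":[1.1,0,-10],"yaw":0,"jaw":10}]'

```text
clock: 53.6
eef_pos: [600.7, -82.2, 179.1]
tcp_rot: [3.136, 0.001, 1.57]
contact_force: [0.3, -0.3, -0.8]
opening: 0.288
grasp_force: 69.3
```

>>> play_rows --steps '[{"delta_pos":[4.5,-1,0],"yaw":0,"jaw":10},{"delta_pos":[9,-2,0],"yaw":0,"jaw":10},{"delta_pos":[13.5,-3,0],"yaw":0,"jaw":10},{"delta_pos":[18,-4.5,0],"yaw":0,"jaw":10},{"delta_pos":[22.5,-6,0],"yaw":0,"jaw":10},{"delta_pos":[27,-7.5,0],"yaw":0,"jaw":10},{"delta_pos":[31.5,-9,0],"yaw":0,"jaw":10},{"delta_pos":[36,-10.4,0],"yaw":0,"jaw":10}]'

```text
clock: 54.4
eef_pos: [494.1, 279.9, 175.0]
tcp_rot: [-3.141, 0.0, 1.57]
contact_force: [0.7, 0.2, -1.0]
opening: 0.288
grasp_force: 69.3
```

>>> play_rows --steps '[{"delta_pos":[4,0,0],"yaw":-0.14,"jaw":10},{"delta_pos":[8,0,0],"yaw":-0.28,"jaw":10},{"delta_pos":[9.2,0,0],"yaw":-0.42,"jaw":10},{"delta_pos":[9.2,0,0],"yaw":-0.56,"jaw":10},{"delta_pos":[9.2,0,0],"yaw":-0.7,"jaw":10},{"delta_pos":[9.2,0,0],"yaw":-0.84,"jaw":10},{"delta_pos":[9.2,0,0],"yaw":-0.98,"jaw":10},{"delta_pos":[9.2,0,0],"yaw":-1.12,"jaw":10}]'

```text
clock: 55.2
eef_pos: [495.1, 370.2, 174.7]
tcp_rot: [-3.141, -0.0, 2.696]
contact_force: [-0.6, -0.4, -2.1]
opening: 0.287
grasp_force: 69.3
```

>>> play_rows --steps '[{"delta_pos":[0,0,0],"yaw":-0.14,"jaw":10},{"delta_pos":[0,0,0],"yaw":-0.28,"jaw":10},{"delta_pos":[0,0,0],"yaw":-0.3,"jaw":10},{"delta_pos":[0,0,4],"yaw":-0.3,"jaw":10},{"delta_pos":[0,0,8],"yaw":-0.3,"jaw":10},{"delta_pos":[0,0,12],"yaw":-0.3,"jaw":10},{"delta_pos":[0,0,14],"yaw":-0.3,"jaw":10},{"delta_pos":[0,0,14],"yaw":-0.3,"jaw":10}]'

```text
clock: 56.0
eef_pos: [493.1, 368.8, 31.8]
tcp_rot: [-3.137, -0.004, 2.987]
contact_force: [0.0, -0.2, -2.6]
opening: 0.29
grasp_force: 69.3
```

>>> play_rows --steps '[{"delta_pos":[0,0,1],"yaw":0,"jaw":10},{"delta_pos":[0,0,2],"yaw":0,"jaw":10},{"delta_pos":[0,0,2.5],"yaw":0,"jaw":10},{"delta_pos":[0,0,2.8],"yaw":0,"jaw":10},{"delta_pos":[0,0,2.8],"yaw":0,"jaw":10},{"delta_pos":[0,0,2.8],"yaw":0,"jaw":10},{"delta_pos":[0,0,2.8],"yaw":0,"jaw":40},{"delta_pos":[0,0,2.8],"yaw":0,"jaw":60}]'

```text
clock: 56.8
eef_pos: [495.5, 370.8, 7.8]
tcp_rot: [3.141, 0.001, 2.99]
contact_force: [-0.1, -0.7, 0.1]
opening: 0.556
grasp_force: 0.0
```

>>> play_rows --steps '[{"delta_pos":[0,0,0],"yaw":0,"jaw":60},{"delta_pos":[0,0,0],"yaw":0,"jaw":60},{"delta_pos":[0,0,-1],"yaw":0,"jaw":60},{"delta_pos":[0,0,-4],"yaw":0,"jaw":60},{"delta_pos":[0,0,-9],"yaw":0,"jaw":60},{"delta_pos":[0,0,-14],"yaw":0,"jaw":60},{"delta_pos":[0,0,-19],"yaw":0,"jaw":60},{"delta_pos":[0,0,-24],"yaw":0,"jaw":60}]'

```text
clock: 57.6
eef_pos: [494.8, 370.3, 250.3]
tcp_rot: [3.141, 0.001, 2.99]
contact_force: [0.6, 1.5, -1.2]
opening: 0.599
grasp_force: 0.0
```

Run:
```python
from h import *
s=r.sense();print(s['eef_pos'].round(1),s['tcp_rot'].round(3),s['qpos'].round(2))
for c in('side','scene'):
    im,d=vision.grab_frame(c);P=cloud(c,d);save(im,'a'+c+'.png')
    for t,z in(('tray_hole',89),('vent_knob',251),('vent_hinge',221),('vent_mark',203),('start_key',161),('stop_key',161),('hook',2),('hook_tip',3)):
        for o in vision.landmark_of(c,t)[:2]: print(c,t,round(o['conf'],2),o['uv'],onz(c,o['uv'],z).round(1))
    m=(d>0)&(P[...,2]>243)&(P[...,2]<257)&(P[...,1]<-300)&(P[...,1]>-400)&(P[...,0]>480)&(P[...,0]<640);q=P[m]
    if len(q):print('knobtop',len(q),q.min(0).round(0),q.max(0).round(0))
    hsv=cv2.cvtColor(im,cv2.COLOR_RGB2HSV)
    for n,lo,hi in(('green',(50,120,60),(75,255,255)),('red',(0,170,120),(8,255,255))):
        k=(cv2.inRange(hsv,lo,hi)>0)&(P[...,1]<-200)&(P[...,1]>-330)&(P[...,0]<480)&(P[...,0]>350)&(P[...,2]<195)
        nn,l,st,ce=cv2.connectedComponentsWithStats(k.astype(np.uint8));i=1+np.argmax(st[1:,4]);q=P[l==i];print(n,st[i,4],((q.min(0)+q.max(0))/2).round(1),np.median(q,0).round(1))
        A=np.c_[q[:,:2],np.ones(len(q))];print(np.linalg.lstsq(A,q[:,2],rcond=None)[0].round(3))
    m=(d>0)&(abs(P[...,2]-89)<5)&(P[...,0]>540)&(P[...,0]<660)&(P[...,1]>-245)&(P[...,1]<-20);q=P[m]
    if len(q):print('tab',len(q),q.min(0).round(0),q.max(0).round(0))
```

```text
[494.8 370.3 250.3] [3.141e+00 1.000e-03 2.990e+00] [ 0.64  0.32  1.63 -0.    1.19 -0.78]
side tray_hole 0.65 [326.5, 263.3] [ 602.9 -218.6   89. ]
side vent_knob 0.79 [376.7, 257.7] [ 538.9 -348.   251. ]
side vent_hinge 0.56 [390.3, 254.3] [ 594.8 -356.6  221. ]
side vent_mark 0.87 [337.6, 264.1] [ 519.1 -282.5  203. ]
side vent_mark 0.73 [322.1, 294.2] [ 435.3 -298.5  203. ]
side start_key 0.73 [320.2, 296.2] [ 458.8 -284.1  161. ]
side start_key 0.41 [167.8, 208.8] [435.8 175.  161. ]
side stop_key 0.61 [303.6, 313.3] [ 404.6 -281.3  161. ]
side hook 0.95 [152.0, 211.6] [498.6 380.3   2. ]
side hook 0.37 [341.6, 262.4] [ 706.4 -214.1    2. ]
side hook_tip 0.65 [229.5, 191.9] [743.1 256.8   3. ]
side hook_tip 0.58 [186.5, 196.9] [625.2 352.6   3. ]
knobtop 67 [ 520. -360.  243.] [ 535. -345.  254.]
green 109 [ 452.4 -283.5  165.3] [ 447.5 -287.3  167. ]
[ 5.0000e-03 -3.8600e-01  5.3873e+01]
red 236 [ 402.7 -281.2  163.9] [ 401.1 -282.7  165.5]
[ 1.0000e-03 -3.7700e-01  5.8147e+01]
tab 87 [ 567. -208.   86.] [ 629. -189.   93.]
scene vent_knob 0.58 [97.2, 217.1] [ 527.1 -348.2  251. ]
scene vent_hinge 0.98 [115.2, 249.6] [ 610.3 -357.1  221. ]
scene vent_mark 0.7 [130.5, 222.3] [ 526.8 -283.3  203. ]
scene stop_key 0.58 [112.3, 214.4] [ 407.7 -277.3  161. ]
scene stop_key 0.45 [309.1, 191.8] [687.2 145.5 161. ]
knobtop 48 [ 523. -359.  243.] [ 537. -344.  252.]
green 1 [ 434.3 -292.6  165.8] [ 434.3 -292.6  165.8]
[ 0.263 -0.177  0.001]
red 79 [ 405.4 -282.   164.6] [ 405.3 -282.2  164.3]
[ 5.0000e-03 -3.7000e-01  5.8027e+01]
tab 4 [ 624. -192.   85.] [ 628. -190.   89.]
```

View pics/aside.png

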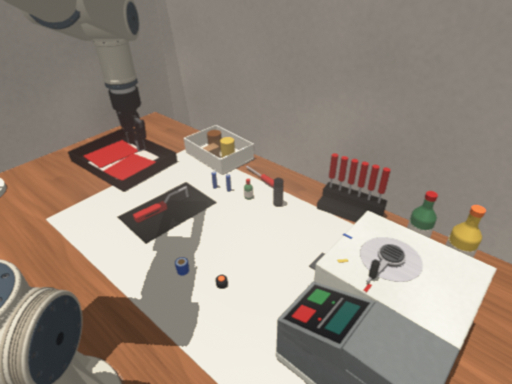

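The hook is back on its mat at (150,210), the tray is shut with only the tab showing at (318,262), and the lever still points at red (367,286). Next is the vent.

>>> play_rows --steps '[{"delta_pos":[-0.9,-4.4,-2],"yaw":0,"jaw":60},{"delta_pos":[-1.8,-8.8,-5],"yaw":0,"jaw":60},{"delta_pos":[-2.7,-13.3,-6],"yaw":0,"jaw":60},{"delta_pos":[-3.6,-17.7,-6],"yaw":0,"jaw":60},{"delta_pos":[-4.5,-22.1,-6],"yaw":0,"jaw":60},{"delta_pos":[-5.3,-26.6,-6],"yaw":0,"jaw":60},{"delta_pos":[-6.2,-31,-6],"yaw":0,"jaw":60},{"delta_pos":[-7.1,-35.4,-6],"yaw":0,"jaw":60}]'

```text
clock: 59.3
eef_pos: [511.7, 8.2, 307.6]
tcp_rot: [3.141, 0.001, 2.99]
contact_force: [1.7, 0.7, -0.2]
opening: 0.597
grasp_force: 0.0
```

>>> play_rows --steps '[{"delta_pos":[-0.9,-4.4,0],"yaw":0,"jaw":60},{"delta_pos":[-1.8,-8.8,0],"yaw":0,"jaw":60},{"delta_pos":[-2.7,-13.3,0],"yaw":0,"jaw":60},{"delta_pos":[-3.6,-17.7,0],"yaw":0,"jaw":60},{"delta_pos":[-4.5,-22.1,0],"yaw":0,"jaw":60},{"delta_pos":[-5.3,-26.6,0],"yaw":0,"jaw":60},{"delta_pos":[-6.2,-31,0],"yaw":-0.08,"jaw":60},{"delta_pos":[-7.1,-35.4,0],"yaw":-0.15,"jaw":60}]'

```text
clock: 60.1
eef_pos: [528.4, -352.7, 307.4]
tcp_rot: [-3.141, 0.0, -3.14]
contact_force: [0.1, 0.8, 0.9]
opening: 0.6
grasp_force: 0.0
```

>>> play_rows --steps '[{"delta_pos":[0,0,0],"yaw":0,"jaw":60},{"delta_pos":[0,0,0],"yaw":0,"jaw":60},{"delta_pos":[0,0,0],"yaw":0,"jaw":60},{"delta_pos":[0,0,0],"yaw":0,"jaw":60},{"delta_pos":[0,0,0],"yaw":0,"jaw":60},{"delta_pos":[0,0,0],"yaw":0,"jaw":60},{"delta_pos":[0,0,0],"yaw":0,"jaw":60},{"delta_pos":[0,0,0],"yaw":0,"jaw":60}]'

```text
clock: 60.9
eef_pos: [528.7, -350.5, 307.4]
tcp_rot: [-3.141, 0.0, 3.14]
contact_force: [0.6, 0.2, -0.2]
opening: 0.602
grasp_force: 0.0
```

```bash
cat > vt.py <<'E'
from h import *
import sys
s=r.sense();print(s['eef_pos'].round(1),s['tcp_rot'].round(3),s['qpos'].round(2))
cal=vision.calibration('wrist');im,d=vision.grab_frame('wrist');save(im,sys.argv[1]+'.png');P=cloud('wrist',d,cal)
m=(d>0)&(P[...,2]>244)&(P[...,2]<256)&(P[...,1]<-270)&(P[...,0]>480)&(P[...,0]<640);q=np.ascontiguousarray(P[m][:,:2]).astype(np.float32)
if len(q):print('knob',len(q),cv2.minEnclosingCircle(q))
for t,z in(('vent_knob',251),('vent_hinge',221),('vent_mark',203),('start_key',165),('stop_key',165)):
    for o in vision.landmark_of('wrist',t)[:2]: print(t,round(o['conf'],2),o['uv'],onz('wrist',o['uv'],z,cal).round(1))
hsv=cv2.cvtColor(im,cv2.COLOR_RGB2HSV)
for n,lo,hi,zl,zh in(('green',(50,120,60),(75,255,255),140,195),('red',(0,170,100),(8,255,255),140,195),('rmark',(0,150,90),(8,255,255),197,210),('ymark',(18,110,100),(33,255,255),197,210),('bmark',(105,110,60),(125,255,255),197,210)):
    k=(cv2.inRange(hsv,lo,hi)>0)&(P[...,2]>zl)&(P[...,2]<zh)&(P[...,1]<-200)
    nn,l,st,ce=cv2.connectedComponentsWithStats(k.astype(np.uint8))
    if nn>1:
        i=1+np.argmax(st[1:,4]);q=P[l==i];print(n,st[i,4],ce[i].round(0),((q.min(0)+q.max(0))/2).round(1),np.median(q,0).round(1))
E
python3 vt.py w10
```

```text
[ 528.7 -350.5  307.4] [-3.141  0.     3.14 ] [-0.59  0.31  1.53 -0.    1.31 -2.16]
knob 425 ((527.2091064453125, -350.9497985839844), 7.832482814788818)
vent_knob 0.75 [254.6, 211.0] [ 526.2 -350.   251. ]
vent_hinge 0.81 [248.2, 277.5] [ 596.7 -355.4  221. ]
vent_mark 0.69 [335.2, 31.4] [ 410.6 -293.4  203. ]
vent_mark 0.58 [337.0, 199.2] [ 534.8 -282.5  203. ]
stop_key 0.87 [338.9, 29.1] [ 403.1 -281.9  165. ]
green 1344 [333.  95.] [ 454.3 -282.   163.4] [ 453.8 -282.6  164. ]
red 1540 [339.  28.] [ 402.  -281.2  163.5] [ 401.8 -281.7  163.9]
rmark 213 [248. 160.] [ 501.9 -355.1  203.5] [ 501.3 -355.1  203.7]
ymark 233 [335. 197.] [ 532.8 -284.7  204. ] [ 532.3 -284.8  203.6]
bmark 162 [361. 273.] [ 603.3 -256.5  203.8] [ 603.4 -255.9  203.7]
```

View pics/w10.png

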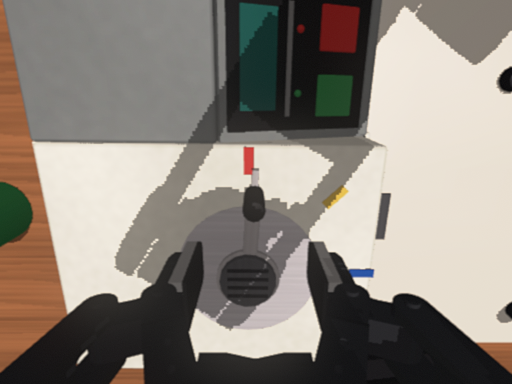

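The wrist view shows the knob at (255,205) with the lever at red, the yellow mark at (335,197), the green key at (333,95) and the red key at (339,28). I grip the knob and swing it along its arc.

>>> play_rows --steps '[{"delta_pos":[0.15,-0.05,2],"yaw":0,"jaw":60},{"delta_pos":[0.15,-0.05,5],"yaw":0,"jaw":60},{"delta_pos":[0.15,-0.05,7],"yaw":0,"jaw":60},{"delta_pos":[0.15,-0.05,8],"yaw":0,"jaw":60},{"delta_pos":[0.15,-0.05,8],"yaw":0,"jaw":60},{"delta_pos":[0.15,-0.05,8],"yaw":0,"jaw":40},{"delta_pos":[0.15,-0.05,8],"yaw":0,"jaw":20},{"delta_pos":[0.15,-0.05,8],"yaw":0,"jaw":5}]' --grip_force 30

```text
clock: 62.0
eef_pos: [527.7, -351.7, 228.7]
tcp_rot: [-3.14, 0.002, 3.14]
contact_force: [-0.4, -0.3, 2.0]
opening: 0.175
grasp_force: 29.2
```

>>> play_rows --steps '[{"delta_pos":[0,0,0],"yaw":0,"jaw":5},{"delta_pos":[0,0,0],"yaw":0,"jaw":5},{"delta_pos":[0,0,0],"yaw":0,"jaw":5},{"delta_pos":[0,0,0],"yaw":0,"jaw":5},{"delta_pos":[0,0,0],"yaw":0,"jaw":5},{"delta_pos":[0,0,0],"yaw":0,"jaw":5},{"delta_pos":[0,0,0],"yaw":0,"jaw":5},{"delta_pos":[0,0,0],"yaw":0,"jaw":5}]'

```text
clock: 62.8
eef_pos: [527.8, -351.7, 228.6]
tcp_rot: [-3.14, 0.002, 3.14]
contact_force: [0.2, 0.1, 6.9]
opening: 0.173
grasp_force: 29.5
```

>>> play_rows --steps '[{"delta_pos":[-0.1,0.86,0],"yaw":0,"jaw":5},{"delta_pos":[-0.32,1.76,0],"yaw":0,"jaw":5},{"delta_pos":[-0.64,2.62,0],"yaw":0,"jaw":5},{"delta_pos":[-1.07,3.44,0],"yaw":0,"jaw":5},{"delta_pos":[-1.59,4.2,0],"yaw":0,"jaw":5},{"delta_pos":[-2.21,4.9,0],"yaw":0,"jaw":5},{"delta_pos":[-2.21,4.9,0],"yaw":0,"jaw":5},{"delta_pos":[-2.21,4.9,0],"yaw":0,"jaw":5}]'

```text
clock: 63.6
eef_pos: [549.9, -302.3, 228.2]
tcp_rot: [-3.141, 0.001, 3.14]
contact_force: [-1.9, -0.6, 6.5]
opening: 0.172
grasp_force: 30.1
```

```bash
python3 vt.py w11|grep -v key
```

```text
[ 549.9 -302.3  228.2] [-3.141e+00  1.000e-03  3.140e+00] [-0.5   0.36  1.63 -0.    1.15 -2.07]
knob 1987 ((542.5919189453125, -301.81793212890625), 21.04405975341797)
vent_knob 0.93 [252.4, 283.2] [ 550.1 -302.7  251. ]
vent_mark 0.76 [284.3, 206.7] [ 532.8 -285.1  203. ]
green 3027 [287.  60.] [ 454.1 -281.7  163.4] [ 453.5 -282.5  163.9]
rmark 314 [153. 145.] [ 500.8 -354.9  203.5] [ 497.4 -354.6  203.5]
ymark 477 [286. 205.] [ 531.2 -284.5  203.6] [ 531.6 -284.2  203.6]
```

Right on target (549.9, −302.3). I release, lift, and check.

>>> play_rows --steps '[{"delta_pos":[0,0,0],"yaw":0,"jaw":30},{"delta_pos":[0,0,0],"yaw":0,"jaw":60},{"delta_pos":[0,0,0],"yaw":0,"jaw":60},{"delta_pos":[0,0,0],"yaw":0,"jaw":60},{"delta_pos":[0,0,-2],"yaw":0,"jaw":60},{"delta_pos":[0,0,-5],"yaw":0,"jaw":60},{"delta_pos":[0,0,-7.9],"yaw":0,"jaw":60},{"delta_pos":[0,0,-7.9],"yaw":0,"jaw":60}]'

```text
clock: 64.7
eef_pos: [551.1, -303.2, 310.7]
tcp_rot: [-3.138, 0.006, 3.14]
contact_force: [0.9, -0.5, 0.1]
opening: 0.602
grasp_force: 0.0
```

>>> play_rows --steps '[{"delta_pos":[3,0.5,0],"yaw":0,"jaw":60},{"delta_pos":[6,1,0],"yaw":0,"jaw":30},{"delta_pos":[9,2,0],"yaw":0,"jaw":0},{"delta_pos":[9.6,2,0],"yaw":0,"jaw":0},{"delta_pos":[9.6,2,0],"yaw":0,"jaw":0},{"delta_pos":[9.6,2,0],"yaw":0,"jaw":0},{"delta_pos":[9.6,2,0],"yaw":0,"jaw":0},{"delta_pos":[9.6,2,0],"yaw":0,"jaw":0}]'

```text
clock: 65.5
eef_pos: [454.1, -282.3, 306.0]
tcp_rot: [3.141, -0.0, 3.14]
contact_force: [-1.1, 0.4, 0.0]
opening: -0.003
grasp_force: 0.0
```

```bash
python3 vt.py w12
python3 - <<'E'
from h import *
for c in('side','scene'):
    im,d=vision.grab_frame(c);P=cloud(c,d)
    m=(d>0)&(P[...,2]>243)&(P[...,2]<257)&(P[...,1]<-280)&(P[...,1]>-340)&(P[...,0]>520)&(P[...,0]<600);q=P[m]
    if len(q):print(c,'knobtop',len(q),((q.min(0)+q.max(0))/2).round(1))
E
```

```text
[ 454.1 -282.3  306. ] [ 3.141 -0.     3.14 ] [-0.56  0.15  1.74  0.    1.26 -2.13]
vent_hinge 0.72 [175.2, 350.2] [ 595.6 -352.9  221. ]
start_key 0.95 [252.2, 180.6] [ 454.5 -283.9  165. ]
stop_key 0.61 [255.1, 121.6] [ 401.1 -281.2  165. ]
green 1182 [254. 179.] [ 453.8 -281.9  162.6] [ 453.  -282.3  164. ]
red 1387 [255. 123.] [ 402.4 -280.9  162.5] [ 402.  -281.3  163.9]
rmark 170 [169. 246.] [ 501.9 -355.   203.5] [ 501.8 -354.7  203.6]
side knobtop 57 [ 551.6 -303.5  248.9]
scene knobtop 46 [ 553.2 -302.2  247.7]
```

View pics/w12.png

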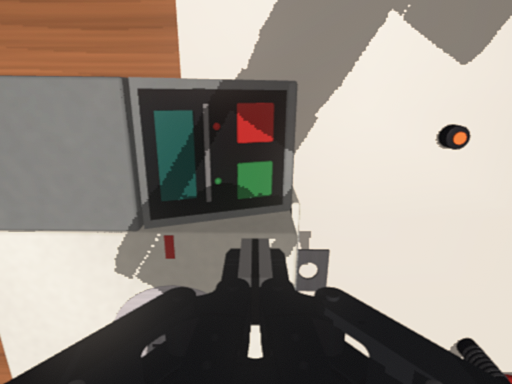

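The lever now points at yellow. The green key is at (254,180), right ahead of the closed fingers, with the red one at (255,122). The tray tab with its hole shows at (310,270), pushed in. Now the press.

>>> play_rows --steps '[{"delta_pos":[0,0,4],"yaw":0,"jaw":0},{"delta_pos":[0,0,8],"yaw":0,"jaw":0},{"delta_pos":[0,0,11],"yaw":0,"jaw":0},{"delta_pos":[0,0,12.5],"yaw":0,"jaw":0},{"delta_pos":[0,0,13.2],"yaw":0,"jaw":0},{"delta_pos":[0,0,13.4],"yaw":0,"jaw":0},{"delta_pos":[0,0,13.4],"yaw":0,"jaw":0},{"delta_pos":[0,0,13.4],"yaw":0,"jaw":0}]'

```text
clock: 66.7
eef_pos: [454.0, -282.5, 173.3]
tcp_rot: [-3.141, 0.002, 3.14]
contact_force: [0.6, 0.5, -0.5]
opening: -0.001
grasp_force: 0.0
```

>>> play_rows --steps '[{"delta_pos":[0,0,0.1],"yaw":0,"jaw":0},{"delta_pos":[0,0,0.2],"yaw":0,"jaw":0},{"delta_pos":[0,0,0.3],"yaw":0,"jaw":0},{"delta_pos":[0,0,0.3],"yaw":0,"jaw":0},{"delta_pos":[0,0,0.3],"yaw":0,"jaw":0},{"delta_pos":[0,0,0.3],"yaw":0,"jaw":0},{"delta_pos":[0,0,0.3],"yaw":0,"jaw":0},{"delta_pos":[0,0,0.3],"yaw":0,"jaw":0}]'

```text
clock: 67.5
eef_pos: [453.4, -282.1, 169.3]
tcp_rot: [3.142, -0.0, 3.14]
contact_force: [1.0, 0.7, 1.1]
opening: -0.001
grasp_force: 0.0
```

>>> play_rows --steps '[{"delta_pos":[0,0,0.05],"yaw":0,"jaw":0},{"delta_pos":[0,0,0.1],"yaw":0,"jaw":0},{"delta_pos":[0,0,0.15],"yaw":0,"jaw":0},{"delta_pos":[0,0,0.2],"yaw":0,"jaw":0},{"delta_pos":[0,0,0.2],"yaw":0,"jaw":0},{"delta_pos":[0,0,0.2],"yaw":0,"jaw":0},{"delta_pos":[0,0,0.2],"yaw":0,"jaw":0},{"delta_pos":[0,0,0.2],"yaw":0,"jaw":0}]'

```text
clock: 68.3
eef_pos: [453.4, -282.2, 167.3]
tcp_rot: [-3.142, 0.0, 3.14]
contact_force: [-0.5, 0.1, -0.1]
opening: 0.002
grasp_force: 0.0
```

>>> play_rows --steps '[{"delta_pos":[0,0,0.05],"yaw":0,"jaw":0},{"delta_pos":[0,0,0.1],"yaw":0,"jaw":0},{"delta_pos":[0,0,0.15],"yaw":0,"jaw":0},{"delta_pos":[0,0,0.2],"yaw":0,"jaw":0},{"delta_pos":[0,0,0.2],"yaw":0,"jaw":0},{"delta_pos":[0,0,0.2],"yaw":0,"jaw":0},{"delta_pos":[0,0,0.2],"yaw":0,"jaw":0},{"delta_pos":[0,0,0.2],"yaw":0,"jaw":0}]'

```text
clock: 69.1
eef_pos: [453.5, -282.4, 165.8]
tcp_rot: [-3.141, 0.0, 3.14]
contact_force: [-2.7, -0.2, 6.9]
opening: -0.002
grasp_force: 2.9
```

>>> play_rows --steps '[{"delta_pos":[0,0,0.05],"yaw":0,"jaw":0},{"delta_pos":[0,0,0.1],"yaw":0,"jaw":0},{"delta_pos":[0,0,0.12],"yaw":0,"jaw":0},{"delta_pos":[0,0,0.12],"yaw":0,"jaw":0},{"delta_pos":[0,0,0.12],"yaw":0,"jaw":0},{"delta_pos":[0,0,0.12],"yaw":0,"jaw":0},{"delta_pos":[0,0,0.12],"yaw":0,"jaw":0},{"delta_pos":[0,0,0.12],"yaw":0,"jaw":0}]'

```text
clock: 69.9
eef_pos: [453.6, -282.6, 165.2]
tcp_rot: [-3.141, 0.001, 3.14]
contact_force: [-4.1, 0.2, 11.1]
opening: -0.0
grasp_force: 5.4
```

>>> play_rows --steps '[{"delta_pos":[0,0,0.05],"yaw":0,"jaw":0},{"delta_pos":[0,0,0.1],"yaw":0,"jaw":0},{"delta_pos":[0,0,0.1],"yaw":0,"jaw":0},{"delta_pos":[0,0,0.1],"yaw":0,"jaw":0},{"delta_pos":[0,0,0.1],"yaw":0,"jaw":0},{"delta_pos":[0,0,0.1],"yaw":0,"jaw":0},{"delta_pos":[0,0,0.1],"yaw":0,"jaw":0},{"delta_pos":[0,0,0.1],"yaw":0,"jaw":0}]'

```text
clock: 70.7
eef_pos: [453.7, -282.7, 164.9]
tcp_rot: [-3.14, 0.001, 3.14]
contact_force: [-6.6, 1.9, 19.9]
opening: 0.004
grasp_force: 9.3
```

>>> play_rows --steps '[{"delta_pos":[0,0,0],"yaw":0,"jaw":0},{"delta_pos":[0,0,-1],"yaw":0,"jaw":0},{"delta_pos":[0,0,-4],"yaw":0,"jaw":0},{"delta_pos":[0,0,-8],"yaw":0,"jaw":0},{"delta_pos":[0,0,-12],"yaw":0,"jaw":0},{"delta_pos":[0,0,-16],"yaw":0,"jaw":0},{"delta_pos":[0,0,-16],"yaw":0,"jaw":0},{"delta_pos":[0,0,-16],"yaw":0,"jaw":0}]'

```text
clock: 71.5
eef_pos: [453.7, -282.2, 323.9]
tcp_rot: [-3.141, 0.002, 3.14]
contact_force: [-0.3, -0.9, -1.2]
opening: -0.002
grasp_force: 0.0
```

>>> play_rows --steps '[{"delta_pos":[0,4,0],"yaw":0,"jaw":0},{"delta_pos":[0,8,0],"yaw":0,"jaw":0},{"delta_pos":[0,12,0],"yaw":0,"jaw":0},{"delta_pos":[0,16,0],"yaw":0,"jaw":0},{"delta_pos":[0,20,0],"yaw":0,"jaw":0},{"delta_pos":[0,20,0],"yaw":0,"jaw":0},{"delta_pos":[0,20,0],"yaw":0,"jaw":0},{"delta_pos":[0,20,0],"yaw":0,"jaw":0}]'

```text
clock: 72.3
eef_pos: [453.4, -82.7, 322.2]
tcp_rot: [-3.141, -0.002, 3.14]
contact_force: [0.1, 0.3, -0.0]
opening: 0.005
grasp_force: 0.0
```

Run:
```python
from h import *
fr=[]
for c in('side','scene'):
    im,d=vision.grab_frame(c);P=cloud(c,d);fr.append(im)
    m=(d>0)&(P[...,2]>243)&(P[...,2]<257)&(P[...,1]<-280)&(P[...,1]>-340)&(P[...,0]>520)&(P[...,0]<600);q=P[m]
    if len(q):print(c,'knobtop',((q.min(0)+q.max(0))/2).round(1))
    m=(d>0)&(abs(P[...,2]-89)<5)&(P[...,0]>540)&(P[...,0]<660)&(P[...,1]>-245)&(P[...,1]<-20);q=P[m]
    if len(q):print('tab',len(q),q.min(0).round(0),q.max(0).round(0))
    for t,z in(('hook',2),('hook_tip',3)):
        for o in vision.landmark_of(c,t)[:1]: print(c,t,round(o['conf'],2),onz(c,o['uv'],z).round(1))
save(fr[0],'fin.png')
```

```text
side knobtop [ 551.9 -303.   248.9]
tab 88 [ 567. -208.   85.] [ 630. -189.   92.]
side hook 0.87 [484.4 372.3   2. ]
side hook_tip 0.98 [622.  360.1   3. ]
scene knobtop [ 552.8 -302.7  247.4]
tab 3 [ 624. -191.   87.] [ 628. -190.   88.]
scene hook 0.5 [495.2 379.4   2. ]
scene hook_tip 0.51 [624.5 345.3   3. ]
```

View pics/fin.png

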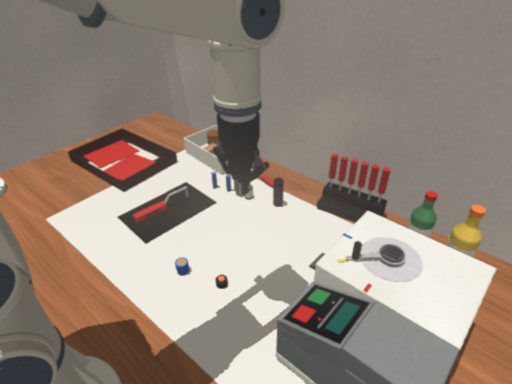

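The lever points at yellow (343,262), the tray is shut, the hook is on its mat at (150,210), and the bystanders haven't moved.

```bash
python3 -c "
from rig import r
print(r.sign_off())"
```

```text
the job is handed in; nothing more can be done
None
```

The job is handed in: all three torch heads found stand upright in the shut tray, the vent lever is at the yellow mark, the green key was pressed at about 20 N, and the hook is back on its mat. The clock read about 72 s of the allowed 210 s. I got no judging result back.

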